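Fit a water filter and hold its bayonet cap at the vent mark

ROBOT

A 6-joint arm with a two-finger parallel gripper is mounted at the origin on a cart in front of the work surface, level with it; the furniture and walls round the work are solid. World frame = base frame: x ahead of the robot, y to its left, z up, the work surface at z = 0. Lengths are in m, angles in degrees, forces in N, time in s.
With the tool pointing down it reaches from about 0.4 to 0.825 m from the base axis. Payload 7 kg.
Tool frame: the origin (TCP) lies midway between the tips of the shut fingers; the grasp point (between the pads) lies 19 mm behind it (grip_depth is the distance from the TCP to the grasp point, in m); z points along the fingers, y is the direction in which the jaws open and shut (so a half turn about z gives the same grasp; the last joint's range is limited). The gripper opens to 88 mm and grips with 3 to 60 N. Pads are 19 mm wide; open, the fingers measure 130 mm over their backs; the gripper's body (78 mm by 193 mm) begins 47 mm behind the grasp point.
Start: joints at [-46.805, 20.546, 0.682, 0, -70.136, -16.507], TCP at [0.303, -0.603, 0.227] pointing down, gripper open.
Joint ranges: [-176.03, 176.03], [-82.01, 121.73], [-58.28, 71.71], [-173.87, 95.51], [-174.79, -0.11], [-173.66, 173.66]. Speed limits (degrees/s): [136.94, 136.94, 172.46, 180, 180, 180].

INTERFACE

Orientations are given as [roll, pitch, yaw] about the fixed x, y, z axes, in that order (R = Rz(yaw) Ry(pitch) Rx(roll)).
In Python, from plant import * gives the robot as it stands.
- The arm moves only by the shell command python3 -m inch 'ROWS'. ROWS is JSON, a list of rows, each an object of numbers: "ax", "ay", "az": the turn, a rotation vector about the tool's x, y, z in degrees; "dx", "dy", "dz": the shift along the tool's x, y, z in mm; "fingers": the finger opening in mm, from 0 to 87.6. In form: [{"ax": .., "ay": .., "az": .., "dx": .., "dy": .., "dz": .., "fingers": ..}, ...]. A call has 1 to 8 rows; each row is the pose to reach, as a shift and turn from the pose commanded when the call began, along the tool's axes at that moment; what a row does not reach only later rows make up. A row lasts 1/8 s, in which the tool goes at most 62.5 mm and 10.7 degrees, less where a joint would pass 70% of its speed; a pose out of reach is approached as far as the arm can. A call with a gripper value outside its range is refused whole. The fingers move at their own pace and stop on an object; the grip force is fixed at half the most. Time passes only in rows, so rows that repeat a pose let the fingers close. It gives the time, the measured TCP pose, the force and the opening at its end, in the units of the state.
- get_obs(): the state, without advancing time (a new reading comes with each control period).
- snapshot(name): name is "side" or "top" or "wrist"; returns a dict with "image" (400x640x3 uint8, red, green, blue), "fx", "fy", "cx", "cy" (pixels), "rvec" (rotation vector, rad) and "tvec" (3), from world to camera coordinates, as OpenCV has them. Camera axes: x right, y down, z forward; pixel columns grow to the right and rows downward; lengths in m; the calibration is good to about 2 mm. The wrist camera is an equidistant fisheye: a pixel r from the principal point sees the ray r / f radians off the axis. A picture is of the moment at which its call begins. There is no depth.
- close_job(): hands the job in, once; it reports no verdict.
Trained networks look in the newest picture that a camera, given by its name, has taken for a name from the list of things; names that differ only in an ending like _2 or _b are one class to them, and where a whole thing is asked for, a point or a joint stands for the part that bears it (a point fixed in the world has none). Each returns a list of dicts, best first, with "score" (0 to 1); they miss things now and then, are a little off and sometimes report something else, mostly with a low value. They report only what shows in the picture. A call takes as long as a camera call.
- search_frame(target, camera): "bbox" ([centre column, centre row, width, height] in pixels, round what is visible of it).
- trace(target, camera): "mask" (400x640 bool, what is visible of it) and "bbox" ([centre column, centre row, width, height] in pixels, round what is visible of it).
- landmark_of(target, camera): "position" ([column, row] in pixels: a listed point, or the origin of a listed thing).
The state is a dict: "clock": time; "joint_pos": joint angles; "qvel": joint speeds; "tau": joint torques, N m; "tool_pos": TCP position; "orientation": TCP orientation; "force": force on the tool from outside, world axes, zero at the start; "moment": the same for the moment, N m; "opening": finger opening in m.
Only numpy, scipy, OpenCV 4.12 (cv2) and the standard library are available. Lean on these libraries where they do the work, as an engineer would, in place of code of your own. Each camera call takes 0.05 s, during which the arm holds its last target.

TASK

Change the water filter: stand the white cartridge upright in the socket in the middle of the grey housing and let go of it, then lower the blue cap over it, lugs through the two slots, until its flange rests on the rim. Turn the cap clockwise (seen from above) until its white pointers stand at the green vent marks, half-way to the red lock marks and well before the lock clicks, and finish while still gripping the cap and holding it there against its return spring. Leave the mug, the milk jug and the espresso cup where they stand.

Things in the scene. Friction and masses are not known exactly. Their poses are not given: they have to be found in the camera images.
- cartridge_center (a point): Loose white cartridge with two thin blue bands, upright cylinder 30 mm in diameter, 110 mm tall, 0.16 kg, standing on the counter. Point: its centre, 55 mm above its flat bottom (2 mm foot chamfer). Standing in the socket it rises 48 mm above the housing's rim, so grip it in its top 30 mm.
- cap_grip (a point): Loose blue bayonet cap, 108 mm tall, 0.2 kg, standing open end down; on its dome a black turning bar 52 mm long (along x), 16 mm thick, 36 mm high. Point: in the bar, 13 mm below its top, 23 mm above the dome, 95 mm above the lower edge, 77 mm above the flange's underside. x runs along the bar and through both lugs, z up; a half turn about z makes no difference.
- cap_skirt (a point): Centre of the cap's open lower edge. Skirt 60 mm in diameter, 18 mm long, two opposite lugs on +x and -x (9.5 mm wide, out to radius 36 mm, 1 to 8 mm above the edge). Above it a flange 74 mm in diameter with a white pointer over each lug, and a dome 56 mm in diameter, hollow (44 mm), deep enough for the cartridge.
- housing: Grey round housing fixed to the counter, 92 mm in diameter (foot 98), 70 mm high, open at the top. Origin: centre of its underside; x runs through its two opposite slots, z up. With the cap seated (flange on rim) cap_grip is 147 mm above this origin. In it a white socket: bore 33.6 mm, 20 mm deep, floor 8 mm above the counter, 3 mm chamfer.
- housing_mouth (a point): Centre of the rim, 70 mm up. Inward ledge, 64 mm opening, 8 mm thick, slots 15 mm wide out to radius 38 mm at +x and -x (white marks). Cap skirt has 2 mm play all round, lugs 2 mm below the ledge. The cap turns only clockwise seen from above: green vent marks 0.855 rad, red lock marks 1.63 rad from the slots.
- carrier (a joint): Sprung ring with two orange dogs in the housing, pushed round by the lugs. Rad; 0 home, grows as the cap turns clockwise, about 0.08 less than the cap's angle from the slots; 0.775 at the green marks; a sprung click pin from 1.07; 1.55 locked, end stop. Spring 0.09 Nm at 0, 0.2 Nm at the green marks: turns a released cap back.
- carrier_mid (a point): Centre of the sprung ring, on the housing's axis, 46 mm above the counter; its x axis lies along the housing's x when the joint reads 0 and turns with the ring.
- mug_white: White mug with a handle, 78 x 112 x 102 mm, a bystander behind the work; origin at the centre of its underside.
- milk_jug: Steel milk jug, 125 x 84 x 112 mm, a bystander behind the work; origin at the centre of its underside.
- espresso_cup: Small brown espresso cup with a handle, 64 x 87 x 50 mm, a bystander behind the work; origin at the centre of its underside.

How it is judged (in metres and radians):
On the way, in this order (a step that is already met when the one before it is completed fails the run):
1. the cartridge stands upright on the floor of the socket, let go (horizontal distance between cartridge_center and housing below 0.004 m and z of cartridge_center in the frame of housing below 0.066 m and angle between cartridge_center's own z axis and vertical below 0.08 rad and contact force between the fingers and cartridge below 0.1 N), for 0.2 s.
2. the cap is seated over it, flange on the rim (horizontal distance between cartridge_center and housing below 0.004 m and z of cartridge_center in the frame of housing below 0.066 m and angle between cartridge_center's own z axis and vertical below 0.08 rad and horizontal distance between cap_grip and housing below 0.005 m and z of cap_grip in the frame of housing below 0.15 m and angle between cap_grip's own z axis and vertical below 0.06 rad), for 0.1 s.
At the end, for the whole second after the job is handed in: Cartridge in the socket (4 mm off axis, 3 mm off the floor, 0.08 rad tilt at most); cap seated (5 mm off axis, 3 mm off the rim, 0.06 rad at most), lugs within 0.2 rad of the ring's axis, gripped with over 2 N, ring held still (under 0.05 rad/s) at 0.60 to 0.95 rad (all of step 2 and value of joint carrier between 0.6 and 0.95 rad and velocity of joint carrier between -0.05 and 0.05 rad/s and angle between the x axis of cap_grip and the x axis of carrier_mid, either way round below 0.2 rad and contact force between the fingers and cap above 2 N); the arm keeps its last pose, push and grip.
It fails at once if the cap is turned on into the lock click (value of joint carrier above 1.2 rad).
It fails at once if the mug white is disturbed (distance of mug_white from where it was at the start of the episode above 0.03 m or angle between mug_white's own z axis and vertical above 0.4 rad).
It fails at once if the milk jug is disturbed (distance of milk_jug from where it was at the start of the episode above 0.03 m or angle between milk_jug's own z axis and vertical above 0.4 rad).
It fails at once if the espresso cup is disturbed (distance of espresso_cup from where it was at the start of the episode above 0.03 m or angle between espresso_cup's own z axis and vertical above 0.4 rad).
It also fails if it takes over 72 s, if anything falls off the work surface, if the arm or the gripper's body presses on something with over 40 N, if the wrist force passes 120 N, or if a joint passes its speed limit or range.

## Working session

There is one attempt and no reset: what is moved stays moved. The work goes in short steps, Python scripts to look and compute and a shell command to move; the robot and the scene stay as the last step left them, time stands still between calls to the robot, and variables do not carry over. Pictures are saved under pics/ and viewed, and the job is handed in when it is done.

```bash
ls; mkdir -p pics; cat > h.py <<'E'
from plant import *
import numpy as np, cv2
from scipy.spatial.transform import Rotation as R
def snap(cam,fn=None):
    s=snapshot(cam)
    if fn: cv2.imwrite('pics/'+fn,np.ascontiguousarray(s['image'][:,:,::-1]))
    return s
E
python3 - <<'E'
from h import *
print(get_obs())
for c in ['side','top','wrist']:
    s=snap(c,c+'0.png'); print(c,s['fx'],s['fy'],s['cx'],s['cy'],s['rvec'],s['tvec'])
    for n in ['cartridge_center','cap_grip','cap_skirt','housing','housing_mouth','carrier_mid','mug_white','milk_jug','espresso_cup']:
        print(n,[(np.round(d['position'],1),round(d['score'],2)) for d in landmark_of(n,c)][:2])
E
```

```text
pics
{'clock': 0.0, 'joint_pos': array([-4.68044415e+01,  2.05918828e+01,  6.32122301e-01, -2.00705582e-02,
       -7.01359209e+01, -1.65047155e+01]), 'qvel': array([-0.07530743, -0.07077436, -0.04282019,  0.04586691, -0.00087494,
       -0.04655531]), 'tau': array([-1.86363519e-03, -5.82711160e+01,  2.93043995e+01,  6.99663609e+00,
        7.02067206e-03, -1.62235733e-04]), 'tool_pos': array([ 0.30291539, -0.60264864,  0.22560525]), 'orientation': array([ 1.79902901e+02, -9.09515640e-03, -1.53315985e+02]), 'force': array([ 0.33343391, -0.10446436, -0.04776918]), 'moment': array([ 0.03903483, -0.05239725, -0.0386452 ]), 'opening': 0.08730887330387165}
side 362.7814928778484 362.7814928778484 321.838342253624 196.94567004943084 [ 2.18345908  0.02709185 -0.02826737] [-0.57211472  0.04850982  0.92011377]
cartridge_center [(array([286.2, 156.7]), 0.62)]
cap_grip [(array([285.7, 248.1]), 0.93), (array([371.3, 218.6]), 0.23)]
cap_skirt [(array([285.4, 285.5]), 0.63)]
housing [(array([309.2, 206.4]), 0.67)]
housing_mouth [(array([307.2, 188.1]), 0.76)]
carrier_mid [(array([308.7, 199.6]), 0
[... 382 characters left out ...]
[445.3, 233.1]), 0.93)]
cap_skirt [(array([431.8, 230.5]), 0.82)]
housing [(array([319.7, 219.6]), 0.98), (array([443.8, 232.8]), 0.21)]
housing_mouth [(array([318.6, 213.7]), 0.87)]
carrier_mid [(array([318.1, 215.8]), 0.83)]
mug_white [(array([250. , 146.9]), 0.92)]
milk_jug [(array([328.2, 151.1]), 0.97)]
espresso_cup [(array([405.3, 155.6]), 0.93), (array([224.5, 247.5]), 0.72)]
wrist 309.70691628693146 309.70691628693146 319.4650444678952 195.10381923457243 [-1.56555397 -2.53799253 -0.34162905] [ 0.67475551 -0.0328347   0.38917461]
cartridge_center [(array([579.2, 385.2]), 0.79)]
cap_grip []
cap_skirt []
housing []
housing_mouth []
carrier_mid []
mug_white []
milk_jug []
espresso_cup []
```

View pics/side0.png

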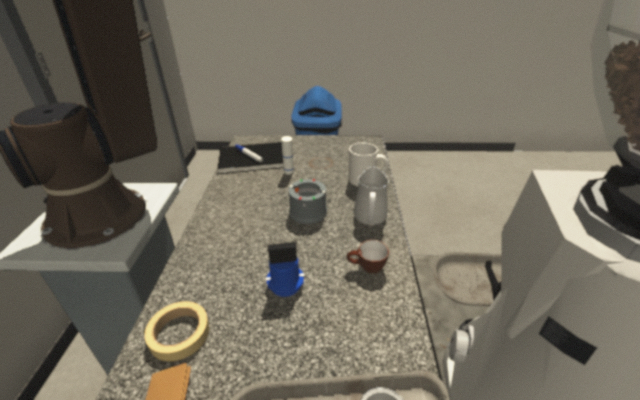

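View pics/top0.png

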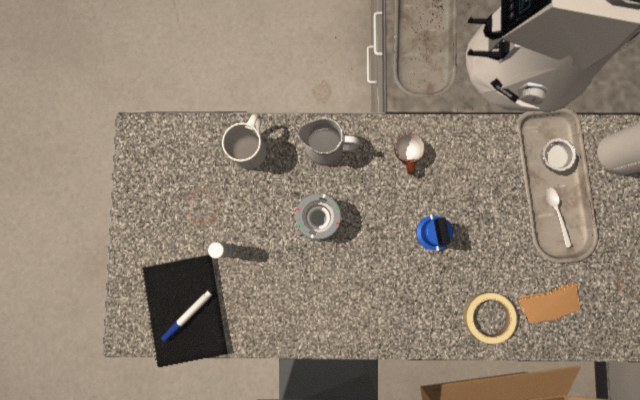

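View pics/wrist0.png

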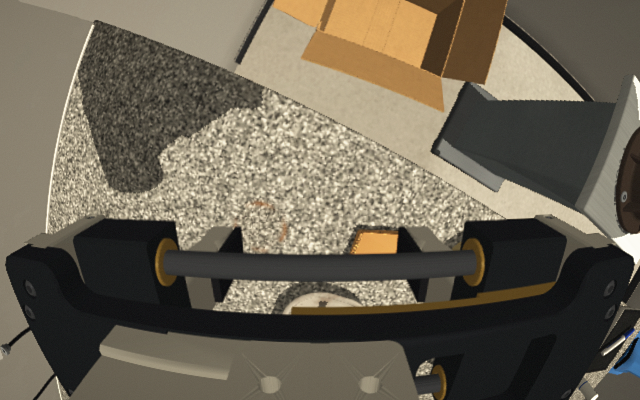

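```bash
cat >> h.py <<'E'
def ray(s,uv):
    Rm=cv2.Rodrigues(np.array(s['rvec'],float))[0]; t=np.array(s['tvec'],float)
    d=np.array([(uv[0]-s['cx'])/s['fx'],(uv[1]-s['cy'])/s['fy'],1.])
    return -Rm.T@t, Rm.T@d
def atz(s,uv,z):
    c,d=ray(s,uv); return c+d*(z-c[2])/d[2]
def tri(s1,u1,s2,u2):
    c1,d1=ray(s1,u1);c2,d2=ray(s2,u2);d1/=np.linalg.norm(d1);d2/=np.linalg.norm(d2)
    A=np.stack([d1,-d2],1);x=np.linalg.lstsq(A,c2-c1,rcond=None)[0]
    p,q=c1+x[0]*d1,c2+x[1]*d2
    return (p+q)/2,np.linalg.norm(p-q)
def crop(s,fn,u,v,w,k):
    im=np.ascontiguousarray(s['image'][:,:,::-1])[max(0,v-w):v+w,max(0,u-w):u+w]
    cv2.imwrite('pics/'+fn,cv2.resize(im,None,fx=k,fy=k,interpolation=cv2.INTER_CUBIC))
E
python3 - <<'E'
from h import *
t=snap('top'); 
crop(t,'t_h.png',318,217,28,10);crop(t,'t_cap.png',437,233,25,10)
def lm(n,c):
    return landmark_of(n,c)
L={}
for n,z in [('cartridge_center',.055),('cap_grip',.095),('cap_skirt',0),('housing',0),('housing_mouth',.07),('carrier_mid',.046),('mug_white',0),('milk_jug',0),('espresso_cup',0)]:
    L[n]=(z,lm(n,'top'))
s=snap('side')
crop(s,'s_h.png',308,200,30,10);crop(s,'s_cap.png',285,265,35,8)
for n,(z,a) in L.items():
    print(n,[np.round(atz(t,d['position'],z),4)[:2] for d in a[:2]],[np.round(atz(s,d['position'],z),4)[:2] for d in lm(n,'side')[:1]])
for n in ['cartridge_center','cap_grip','housing']:
    b=trace(n,'side'); 
    print(n,[(np.round(d['bbox'],1),d['score']) for d in b[:2]])
snap('top')
for n in ['cartridge_center','cap_grip','housing']:
    b=trace(n,'top'); 
    print(n,[(np.round(d['bbox'],1),d['score']) for d in b[:2]])
E
```

```text
cartridge_center [array([0.4632, 0.2221])] [array([0.4563, 0.2299])]
cap_grip [array([ 0.5011, -0.2171])] [array([ 0.5073, -0.2093])]
cap_skirt [array([ 0.5013, -0.2213])] [array([ 0.5061, -0.2098])]
housing [array([0.5308, 0.0296])] [array([0.5343, 0.0176])]
housing_mouth [array([0.541 , 0.0299])] [array([0.5353, 0.0268])]
carrier_mid [array([0.5381, 0.0243])] [array([0.5397, 0.0198])]
mug_white [array([0.6955, 0.1823]), array([ 0.5112, -0.2224])] []
milk_jug [] [array([0.6981, 0.0102])]
espresso_cup [array([ 0.6716, -0.1635])] [array([ 0.667 , -0.1639])]
cartridge_center [(array([287.5, 157.2,  14.3,  35.5]), 0.65)]
cap_grip [(array([286.6, 268. ,  38.5,  54.4]), 0.75)]
housing [(array([306.9, 199.2,  39.1,  46.6]), 0.68)]
cartridge_center [(array([220.1, 248.7,  23.8,  20.3]), 0.62)]
cap_grip [(array([434.4, 233.8,  34. ,  33.8]), 0.94)]
housing [(array([318.1, 216. ,  44.2,  48. ]), 0.87)]
```

View crops.

View pics/t_h.png

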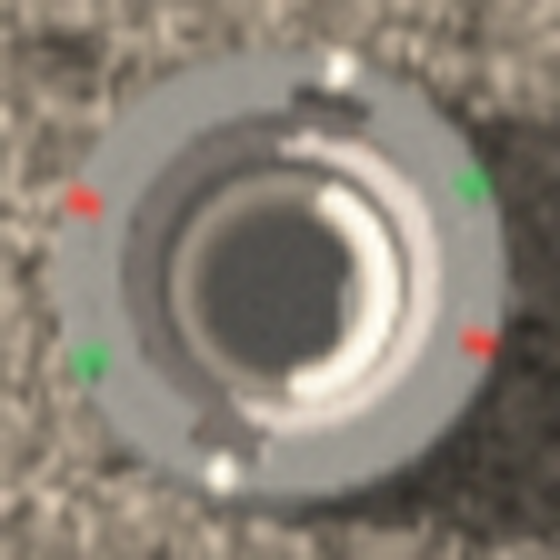

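View pics/t_cap.png

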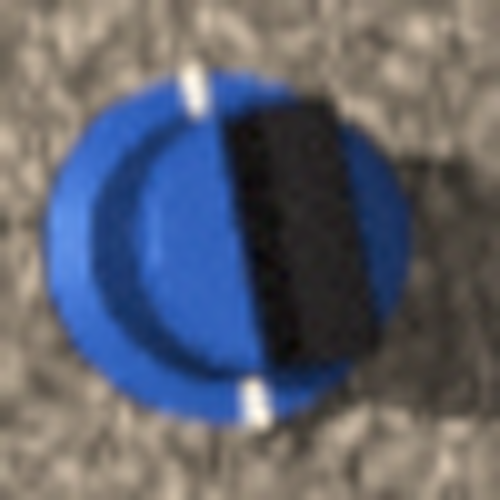

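View pics/s_h.png

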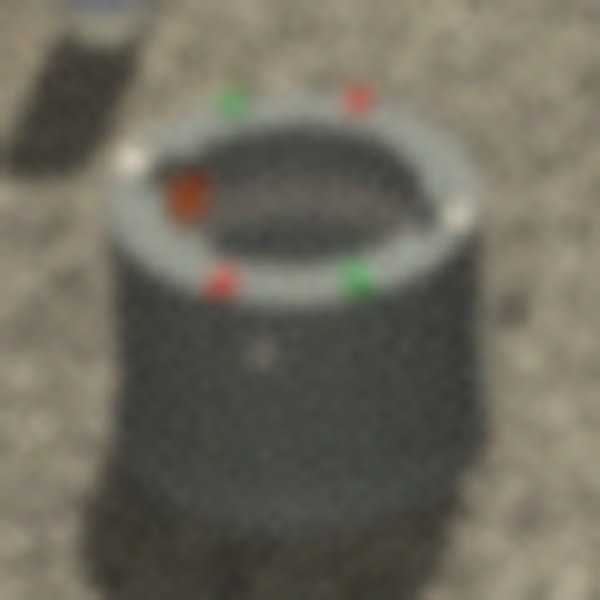

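View pics/s_cap.png

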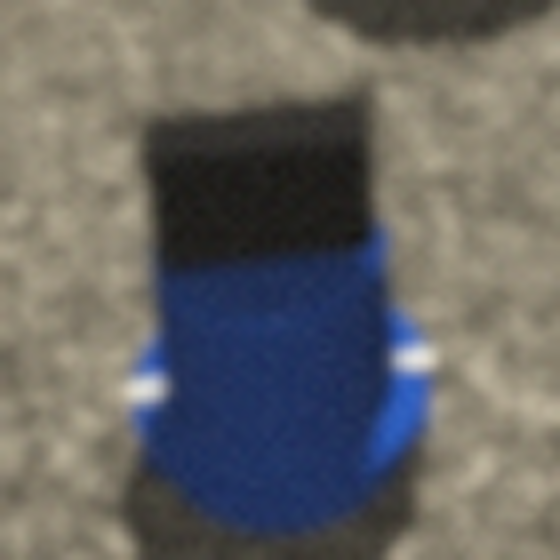

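```bash
python3 - <<'E'
from h import *
t=snap('top');crop(t,'t_car.png',220,248,22,12)
s=snap('side');crop(s,'s_car.png',287,156,24,12)
def pr(n,a,b):
    d=a-b; print(n,np.round((a+b)/2,4)[:2],'L',round(np.linalg.norm(d)*1e3,1),'yaw',round(np.degrees(np.arctan2(d[1],d[0])),1))
for n,c,a,b,z in [('hw top',t,(323.55,195.55),(311.55,235.85),.07),('hg top',t,(336.95,206.85),(298.55,224.75),.07),('hr top',t,(297.85,208.85),(337.55,223.05),.07),
 ('cap top',t,(431.25,216.75),(437.15,247.75),.024),('hw side',s,(290.55,185.55),(323.25,190.95),.07),('cap side',s,(268.1,278.1),(301.1,274.2),.024)]:
    pr(n,atz(c,a,z),atz(c,b,z))
print(tri(t,(323.55,195.55),s,(323.25,190.95)),tri(t,(311.55,235.85),s,(290.55,185.55)))
print(tri(t,(431.25,216.75),s,(301.1,274.2)),tri(t,(437.15,247.75),s,(268.1,278.1)))
E
```

```text
hw top [0.5361 0.0279] L 85.0 yaw -16.1
hg top [0.5357 0.0275] L 85.5 yaw -64.6
hr top [0.5354 0.0278] L 85.1 yaw 70.7
cap top [ 0.5061 -0.2168] L 65.9 yaw 9.8
hw side [0.5351 0.0303] L 84.7 yaw 164.5
cap side [ 0.5057 -0.2137] L 65.1 yaw -169.8
(array([0.57637235, 0.01609771, 0.07201119]), np.float64(0.0006296100899775338)) (array([0.49490954, 0.03961867, 0.07132655]), np.float64(0.0006330890654919294))
(array([ 0.53825356, -0.21058565,  0.0268582 ]), np.float64(0.0003637799004163868)) (array([ 0.47394252, -0.22174154,  0.02639987]), np.float64(0.0006217231908190238))
```

View pics/t_car.png

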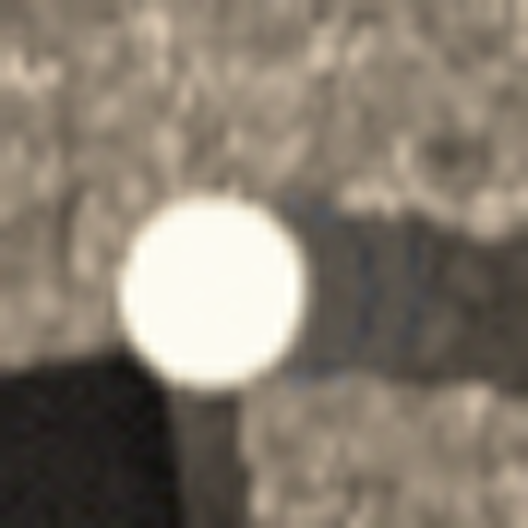

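View pics/s_car.png

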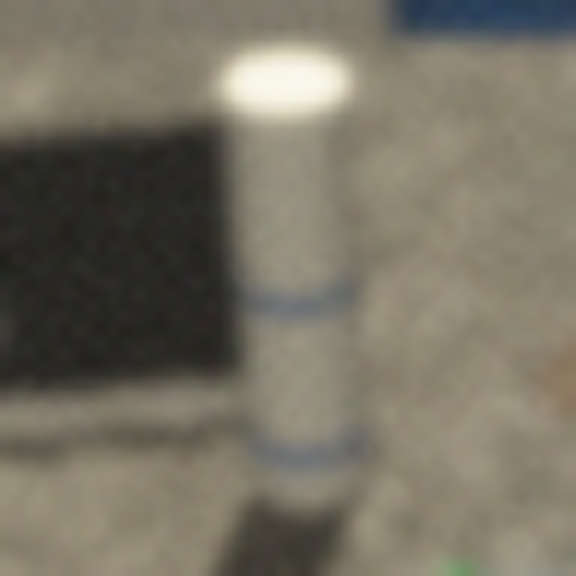

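```bash
cat >> h.py <<'E'
def go(x,y,z,yaw):
    "delta in tool axes from measured pose to tcp x,y,z pointing down, yaw"
    o=get_obs(); R0=R.from_euler('xyz',o['orientation'],degrees=True)
    d=R0.inv().apply(np.array([x,y,z])-o['tool_pos'])*1e3
    rv=np.degrees((R0.inv()*R.from_euler('xyz',[180,0,yaw],degrees=True)).as_rotvec())
    print('d',np.round(d,1),'rv',np.round(rv,2),'| yaw',round(o['orientation'][2],1),'n',max(abs(rv[2])/10.7,np.linalg.norm(d)/62.5),'j',np.round(o['joint_pos'],1))
E
python3 - <<'E'
from h import *
t=snap('top');s=snap('side');w=snap('wrist')
print(atz(t,(215.3,249.9),.11),atz(s,(286.4,138.2),.11),tri(t,(215.3,249.9),s,(286.4,138.2)))
Rm=cv2.Rodrigues(np.array(w['rvec']))[0];c=-Rm.T@w['tvec'];o=get_obs()
T=R.from_euler('xyz',o['orientation'],degrees=True)
print('cam in tool',T.inv().apply(c-o['tool_pos']),'axes in tool',T.inv().apply(Rm).round(2))
go(.45,-.2,.2,-153.3+60)
E
```

```text
[0.46579097 0.22341847 0.11      ] [0.4665345  0.22395625 0.11      ] (array([0.466195  , 0.22343968, 0.11020487]), np.float64(0.0008188979371812276))
cam in tool [ 0.07147272  0.0001915  -0.15741544] axes in tool [[-0.    1.    0.  ]
 [-0.96 -0.   -0.26]
 [-0.26 -0.    0.96]]
d [-312.3  294.1   26.5] rv [ 1.000e-02  0.000e+00 -6.001e+01] | yaw -153.3 n 6.876770074637668 j [-46.8  20.5   0.7  -0.  -70.1 -16.5]
```

```bash
python3 -m inch '[{"dx":-45,"dy":42,"dz":4,"az":-9},{"dx":-90,"dy":84,"dz":8,"az":-18},{"dx":-134,"dy":126,"dz":11,"az":-27},{"dx":-178,"dy":168,"dz":15,"az":-36},{"dx":-223,"dy":210,"dz":19,"az":-45},{"dx":-268,"dy":252,"dz":23,"az":-54},{"dx":-312,"dy":294,"dz":26,"az":-60},{"dx":-312,"dy":294,"dz":26,"az":-60}]'; python3 - <<'E'
from h import *
go(.466,.2235,.2,-20)
go(.466,.2235,.2,10)
E
```

```text
d [-516.8  665.3   26.6] rv [ 0.0000e+00  1.0000e-02 -1.3331e+02] | yaw -153.3 n 13.485785877990214 j [-46.8  20.5   0.7  -0.  -70.1 -16.5]
d [-516.8  665.3   26.6] rv [ 0.0000e+00  1.0000e-02 -1.6331e+02] | yaw -153.3 n 15.262830964970561 j [-46.8  20.5   0.7  -0.  -70.1 -16.5]$[0]: bad value
```

```bash
python3 -m inch '[{"ax":0,"ay":0,"az":-9,"dx":-45,"dy":42,"dz":4,"fingers":80},{"ax":0,"ay":0,"az":-18,"dx":-90,"dy":84,"dz":8,"fingers":80},{"ax":0,"ay":0,"az":-27,"dx":-134,"dy":126,"dz":11,"fingers":80},{"ax":0,"ay":0,"az":-36,"dx":-178,"dy":168,"dz":15,"fingers":80},{"ax":0,"ay":0,"az":-45,"dx":-223,"dy":210,"dz":19,"fingers":80},{"ax":0,"ay":0,"az":-54,"dx":-268,"dy":252,"dz":23,"fingers":80},{"ax":0,"ay":0,"az":-60,"dx":-312,"dy":294,"dz":26,"fingers":80},{"ax":0,"ay":0,"az":-60,"dx":-312,"dy":294,"dz":26,"fingers":80}]'; python3 - <<'E'
from h import *
go(.466,.2235,.2,-20)
go(.466,.2235,.2,10)
E
```

```text
clock: 4.1
tool_pos: [0.4512, -0.1969, 0.2008]
orientation: [-179.9, 0.0, -92.9]
force: [-0.1, 0.3, 0.0]
opening: 0.0796
d [-420.6    6.6    0.9] rv [-6.000e-02 -2.000e-02 -7.292e+01] | yaw -92.9 n 6.814781781657501 j [ -0.7   4.3 -24.   -0.  -61.6  -2.3]
d [-420.6    6.6    0.9] rv [-5.0000e-02 -4.0000e-02 -1.0292e+02] | yaw -92.9 n 9.618519804031482 j [ -0.7   4.3 -24.   -0.  -61.6  -2.3]
```

```bash
python3 -m inch '[{"ax":0,"ay":0,"az":-10,"dx":-56,"dy":1,"dz":0,"fingers":70},{"ax":0,"ay":0,"az":-20,"dx":-112,"dy":2,"dz":0,"fingers":70},{"ax":0,"ay":0,"az":-30,"dx":-168,"dy":3,"dz":0,"fingers":70},{"ax":0,"ay":0,"az":-40,"dx":-224,"dy":4,"dz":0,"fingers":70},{"ax":0,"ay":0,"az":-50,"dx":-280,"dy":5,"dz":0,"fingers":70},{"ax":0,"ay":0,"az":-60,"dx":-336,"dy":6,"dz":0,"fingers":70},{"ax":0,"ay":0,"az":-70,"dx":-392,"dy":6.6,"dz":0,"fingers":70},{"ax":0,"ay":0,"az":-73,"dx":-420.6,"dy":6.6,"dz":0,"fingers":70}]'; python3 -m inch '[{"ax":0,"ay":0,"az":0,"dx":0,"dy":0,"dz":0,"fingers":70},{"ax":0,"ay":0,"az":0,"dx":0,"dy":0,"dz":0,"fingers":70}]';python3 - <<'E'
from h import *
go(.466,.2235,.071,-20)
w=snap('wrist','w1.png'); print([(d['position'],d['score']) for d in landmark_of('cartridge_center','wrist')])
snap('top','t1.png')
E
```

```text
clock: 5.1
tool_pos: [0.4679, 0.2219, 0.2006]
orientation: [-180.0, -0.0, -20.1]
force: [-0.5, -1.0, 0.2]
opening: 0.0701
clock: 5.35
tool_pos: [0.4676, 0.2191, 0.2004]
orientation: [180.0, 0.0, -20.4]
force: [1.3, -0.7, 0.6]
opening: 0.0699
d [ -3.   -3.6 129.4] rv [ 0.03  0.01 -0.39] | yaw -20.4 n 2.07211329740137 j [ 46.9   6.7 -21.3   0.  -62.   22.7]
[([312.0, 184.9], 0.82)]
```

View pics/w1.png

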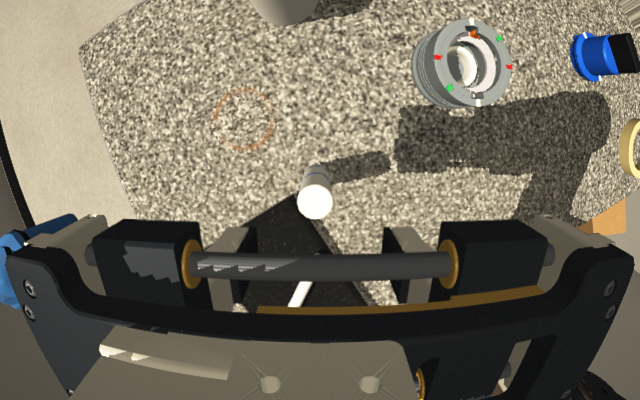

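View pics/t1.png

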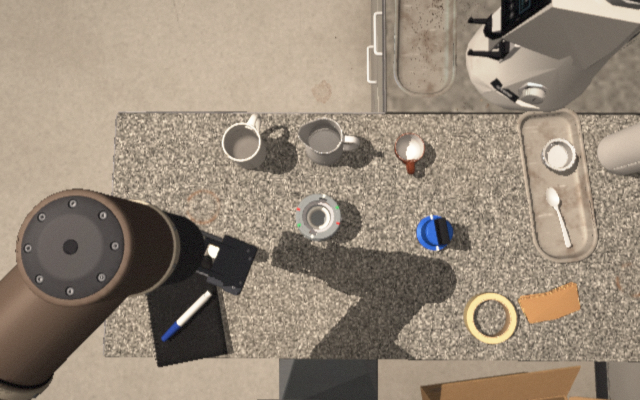

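```bash
cat >> h.py <<'E'
def wray(s,uv):
    Rm=cv2.Rodrigues(np.array(s['rvec'],float))[0]; t=np.array(s['tvec'],float)
    p=np.array([uv[0]-s['cx'],uv[1]-s['cy']]);r=np.hypot(*p);th=r/s['fx']
    d=np.array([*(np.sin(th)*p/max(r,1e-9)),np.cos(th)])
    return -Rm.T@t, Rm.T@d
def watz(s,uv,z):
    c,d=wray(s,uv); return c+d*(z-c[2])/d[2]
E
python3 - <<'E'
from h import *
go(.466,.2235,.071,-20)
w=snap('wrist');crop(w,'w1h.png',465,60,60,8);crop(w,'w1c.png',315,195,30,10)
print(watz(w,(315,202),.11),watz(w,(312,184.9),.055))
a,b=watz(w,(473,20.5),.07),watz(w,(478,103),.07); print(a,b,(a+b)/2)
E
```

```text
d [ -3.2  -3.7 129.7] rv [-0.01 -0.   -0.42] | yaw -20.4 n 2.076763447449508 j [ 46.9   6.7 -21.3   0.  -62.   22.7]
[0.46581714 0.2234634  0.11      ] [0.46861536 0.22647719 0.055     ]
[0.57652026 0.01347714 0.07      ] [0.49407567 0.03933504 0.07      ] [0.53529797 0.02640609 0.07      ]
```

View pics/w1h.png

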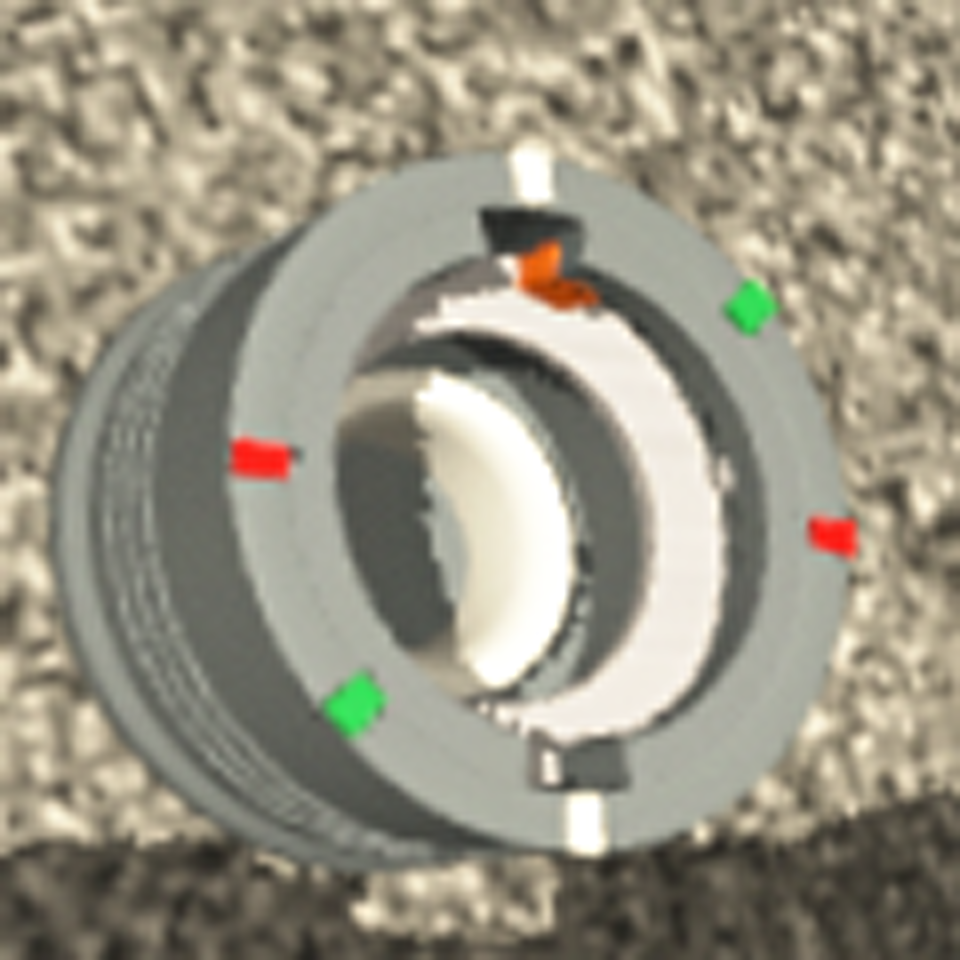

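View pics/w1c.png

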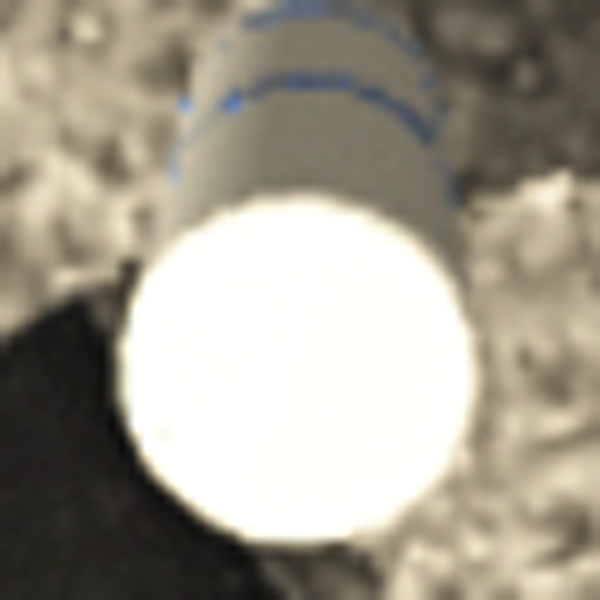

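```bash
python3 -m inch '[{"ax":0,"ay":0,"az":0,"dx":-3,"dy":-3.6,"dz":30,"fingers":70},{"ax":0,"ay":0,"az":0,"dx":-3,"dy":-3.6,"dz":60,"fingers":70},{"ax":0,"ay":0,"az":0,"dx":-3,"dy":-3.6,"dz":90,"fingers":70},{"ax":0,"ay":0,"az":0,"dx":-3,"dy":-3.6,"dz":115,"fingers":70},{"ax":0,"ay":0,"az":0,"dx":-3,"dy":-3.6,"dz":128,"fingers":70},{"ax":0,"ay":0,"az":0,"dx":-3,"dy":-3.6,"dz":128,"fingers":70},{"ax":0,"ay":0,"az":0,"dx":-3,"dy":-3.6,"dz":128,"fingers":50}]';python3 - <<'E'
from h import *
go(.466,.2235,.072,-20)
w=snap('wrist','w2.png')
E
```

```text
clock: 6.42
tool_pos: [0.4666, 0.2248, 0.0735]
orientation: [-179.9, -0.0, -20.3]
force: [0.1, -0.2, 0.1]
opening: 0.0642
d [-0.1  1.4  1.5] rv [-0.07 -0.04 -0.31] | yaw -20.3 n 0.03289342165884067 j [ 47.5  14.8 -30.4   0.  -44.7  22.2]
```

View pics/w2.png

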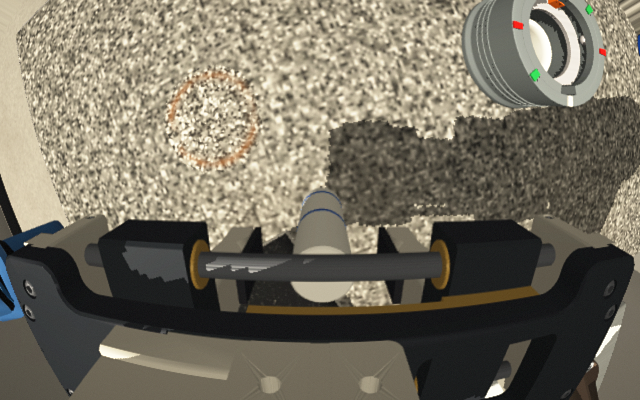

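```bash
python3 -m inch '[{"ax":0,"ay":0,"az":0,"dx":0,"dy":0.5,"dz":1,"fingers":10},{"ax":0,"ay":0,"az":0,"dx":0,"dy":0.5,"dz":1,"fingers":10},{"ax":0,"ay":0,"az":0,"dx":0,"dy":0.5,"dz":1,"fingers":10},{"ax":0,"ay":0,"az":0,"dx":0,"dy":0.5,"dz":1,"fingers":10},{"ax":0,"ay":0,"az":0,"dx":0,"dy":0.5,"dz":1,"fingers":10},{"ax":0,"ay":0,"az":0,"dx":0,"dy":0.5,"dz":1,"fingers":10}]';python3 - <<'E'
from h import *
print(get_obs()['tool_pos'],get_obs()['opening'])
w=snap('wrist','w3.png');t=snap('top','t3.png')
E
```

```text
clock: 7.22
tool_pos: [0.4659, 0.224, 0.0717]
orientation: [-180.0, -0.0, -20.3]
force: [-1.9, -0.5, 3.1]
opening: 0.0291
[0.46588658 0.22398323 0.07170764] 0.029099885074946746
```

View pics/w3.png

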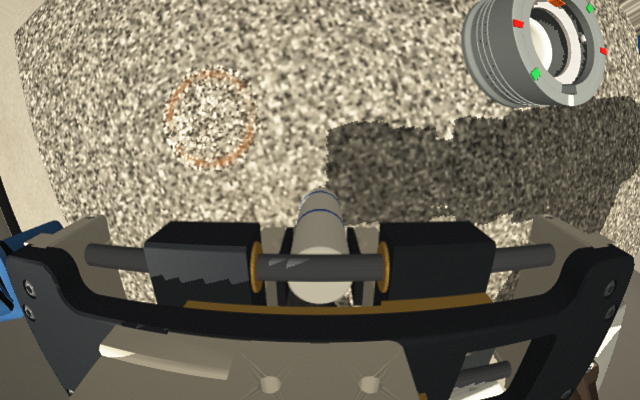

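```bash
python3 -m inch '[{"ax":0,"ay":0,"az":0,"dx":0,"dy":0,"dz":-20,"fingers":10},{"ax":0,"ay":0,"az":0,"dx":0,"dy":0,"dz":-50,"fingers":10},{"ax":0,"ay":0,"az":0,"dx":0,"dy":0,"dz":-80,"fingers":10},{"ax":0,"ay":0,"az":0,"dx":0,"dy":0,"dz":-103,"fingers":10},{"ax":0,"ay":0,"az":0,"dx":0,"dy":0,"dz":-103,"fingers":10},{"ax":0,"ay":0,"az":0,"dx":0,"dy":0,"dz":-103,"fingers":10}]';python3 - <<'E'
from h import *
w=snap('wrist','w4.png')
go(.5355,.0275,.175,-20)
E
```

```text
clock: 8.07
tool_pos: [0.4652, 0.2236, 0.1734]
orientation: [179.9, 0.1, -20.3]
force: [-1.5, 0.9, -1.7]
opening: 0.0296
d [134.1 159.3  -1.7] rv [ 0.1   0.07 -0.33] | yaw -20.3 n 3.331604849343372 j [ 47.5   8.1 -23.5  -0.  -58.5  22.2]
```

View pics/w4.png

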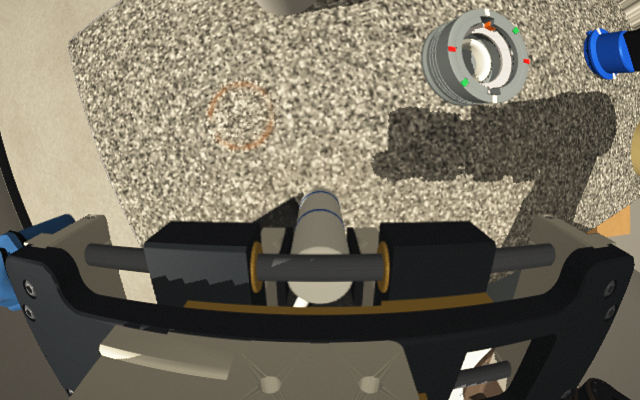

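Held firmly (cartridge at ~(320,260), same place in the hand). Move over the housing.

```bash
python3 -m inch '[{"ax":0,"ay":0,"az":0,"dx":20,"dy":24,"dz":-2,"fingers":10},{"ax":0,"ay":0,"az":0,"dx":47,"dy":56,"dz":-2,"fingers":10},{"ax":0,"ay":0,"az":0,"dx":77,"dy":91,"dz":-2,"fingers":10},{"ax":0,"ay":0,"az":0,"dx":107,"dy":127,"dz":-2,"fingers":10},{"ax":0,"ay":0,"az":0,"dx":127,"dy":151,"dz":-2,"fingers":10},{"ax":0,"ay":0,"az":0,"dx":134,"dy":159.3,"dz":-2,"fingers":10},{"ax":0,"ay":0,"az":0,"dx":134,"dy":159.3,"dz":-2,"fingers":10},{"ax":0,"ay":0,"az":0,"dx":134,"dy":159.3,"dz":-2,"fingers":10}]';python3 - <<'E'
from h import *
w=snap('wrist','w5.png');crop(w,'w5h.png',320,190,75,8)
go(.5355,.0275,.175,-20)
t=snap('top','t5.png');s=snap('side','s5.png');crop(s,'s5h.png',305,175,40,10)
E
```

```text
clock: 9.12
tool_pos: [0.5359, 0.0288, 0.1762]
orientation: [180.0, 0.0, -20.3]
force: [0.2, -0.8, -2.1]
opening: 0.0293
d [0.1 1.5 1.4] rv [ 0.    0.02 -0.26] | yaw -20.3 n 0.03216935846329271 j [ 24.    9.9 -20.9  -0.  -59.3  45.7]
```

View pics/w5.png

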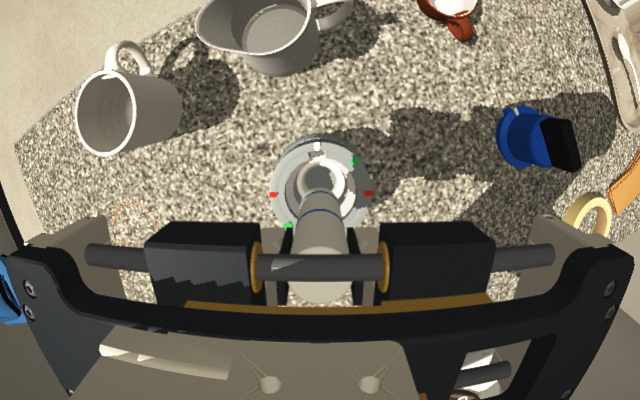

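View pics/s5h.png

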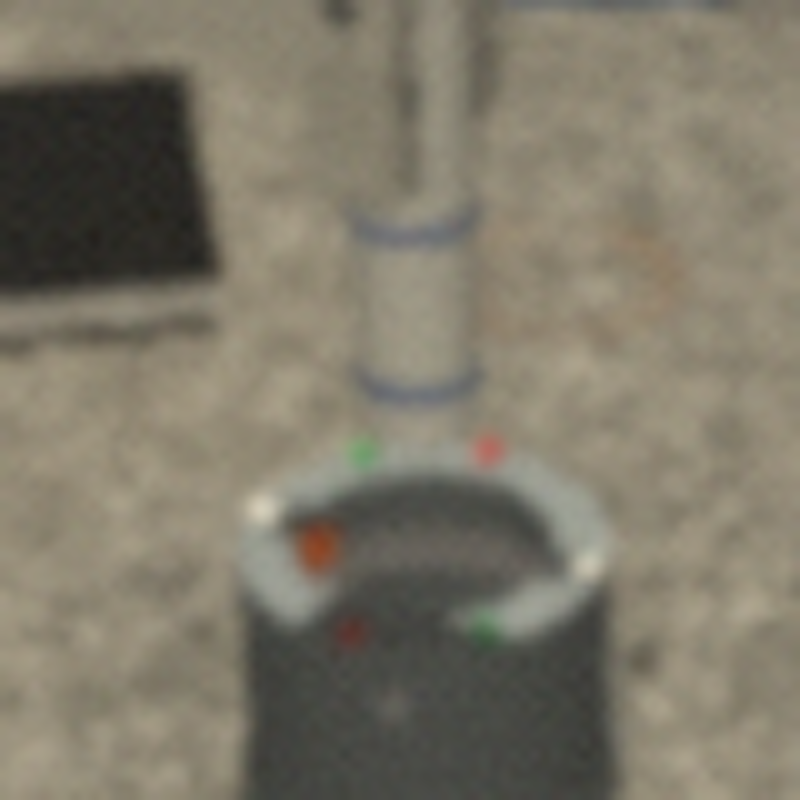

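View pics/w5h.png

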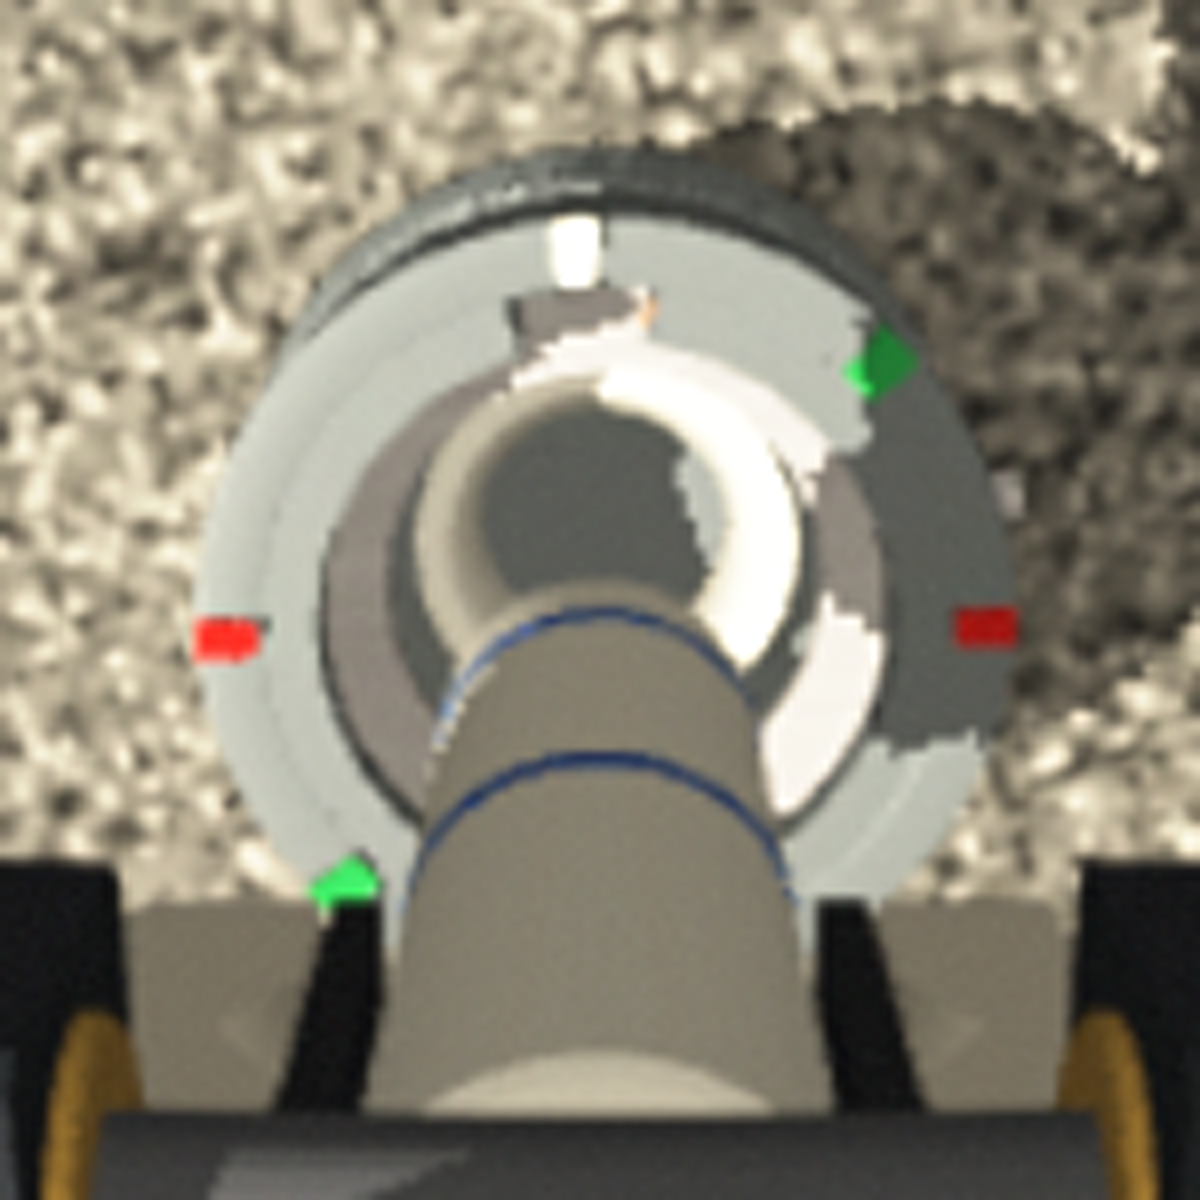

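```bash
python3 - <<'E'
from h import *
w=snap('wrist')
o=get_obs();print(o['tool_pos'])
P={k:watz(w,v,.07) for k,v in dict(r1=(273.06,194.56),r2=(367.94,193.06),g1=(354.7,159.8),w1=(316.4,146.06)).items()}
m=(P['r1']+P['r2'])/2;print(m,{k:(np.linalg.norm(v-m)*1e3,np.degrees(np.arctan2(*(v-m)[1::-1]))) for k,v in P.items()})
Rm=cv2.Rodrigues(np.array(w['rvec']))[0];c=-Rm.T@w['tvec']
T=R.from_euler('xyz',o['orientation'],degrees=True)
print('cam in tool',T.inv().apply(c-o['tool_pos']))
go(.5355,.0275,.175,-20)
E
```

```text
[0.536058   0.02882943 0.17663383]
[0.53520515 0.02817644 0.07      ] {'r1': (np.float64(42.208731219086545), np.float64(70.68178377451635)), 'r2': (np.float64(42.208731219086545), np.float64(-109.31821622548367)), 'g1': (np.float64(42.41894794464581), np.float64(-64.40704581292167)), 'w1': (np.float64(42.36819742067705), np.float64(-15.495132757009479))}
cam in tool [ 7.04903590e-02  1.15499512e-04 -1.57325988e-01]
d [-0.1  1.4  1.6] rv [-0.01 -0.01 -0.24] | yaw -20.2 n 0.034864323179105976 j [ 24.    9.8 -20.9  -0.  -59.3  45.8]
```

```bash
python3 -c "
from h import *
go(.5354,.028,.112,-20.2)"; python3 -m inch '[{"ax":0,"ay":0,"az":0,"dx":-0.5,"dy":1,"dz":15,"fingers":10},{"ax":0,"ay":0,"az":0,"dx":-0.5,"dy":1,"dz":40,"fingers":10},{"ax":0,"ay":0,"az":0,"dx":-0.5,"dy":1,"dz":58,"fingers":10},{"ax":0,"ay":0,"az":0,"dx":-0.5,"dy":1,"dz":65,"fingers":10},{"ax":0,"ay":0,"az":0,"dx":-0.5,"dy":1,"dz":65,"fingers":10},{"ax":0,"ay":0,"az":0,"dx":-0.5,"dy":1,"dz":65,"fingers":10}]';python3 - <<'E'
from h import *
w=snap('wrist','w6.png');crop(w,'w6h.png',320,190,75,8)
go(.5354,.028,.08,-20.2)
s=snap('side','s6.png');crop(s,'s6h.png',305,175,40,10)
E
```

```text
d [-0.3  1.  64.6] rv [-0.01 -0.01 -0.04] | yaw -20.2 n 1.0342799825824505 j [ 24.    9.8 -20.9  -0.  -59.3  45.8]
clock: 10.07
tool_pos: [0.5358, 0.0274, 0.1121]
orientation: [-180.0, -0.0, -20.3]
force: [1.2, -0.1, -0.0]
opening: 0.0297
d [-0.7 -0.3 32.3] rv [-0.05 -0.06 -0.11] | yaw -20.3 n 0.5163964512102024 j [ 23.9  13.6 -25.6   0.  -50.7  45.8]
```

View pics/w6h.png

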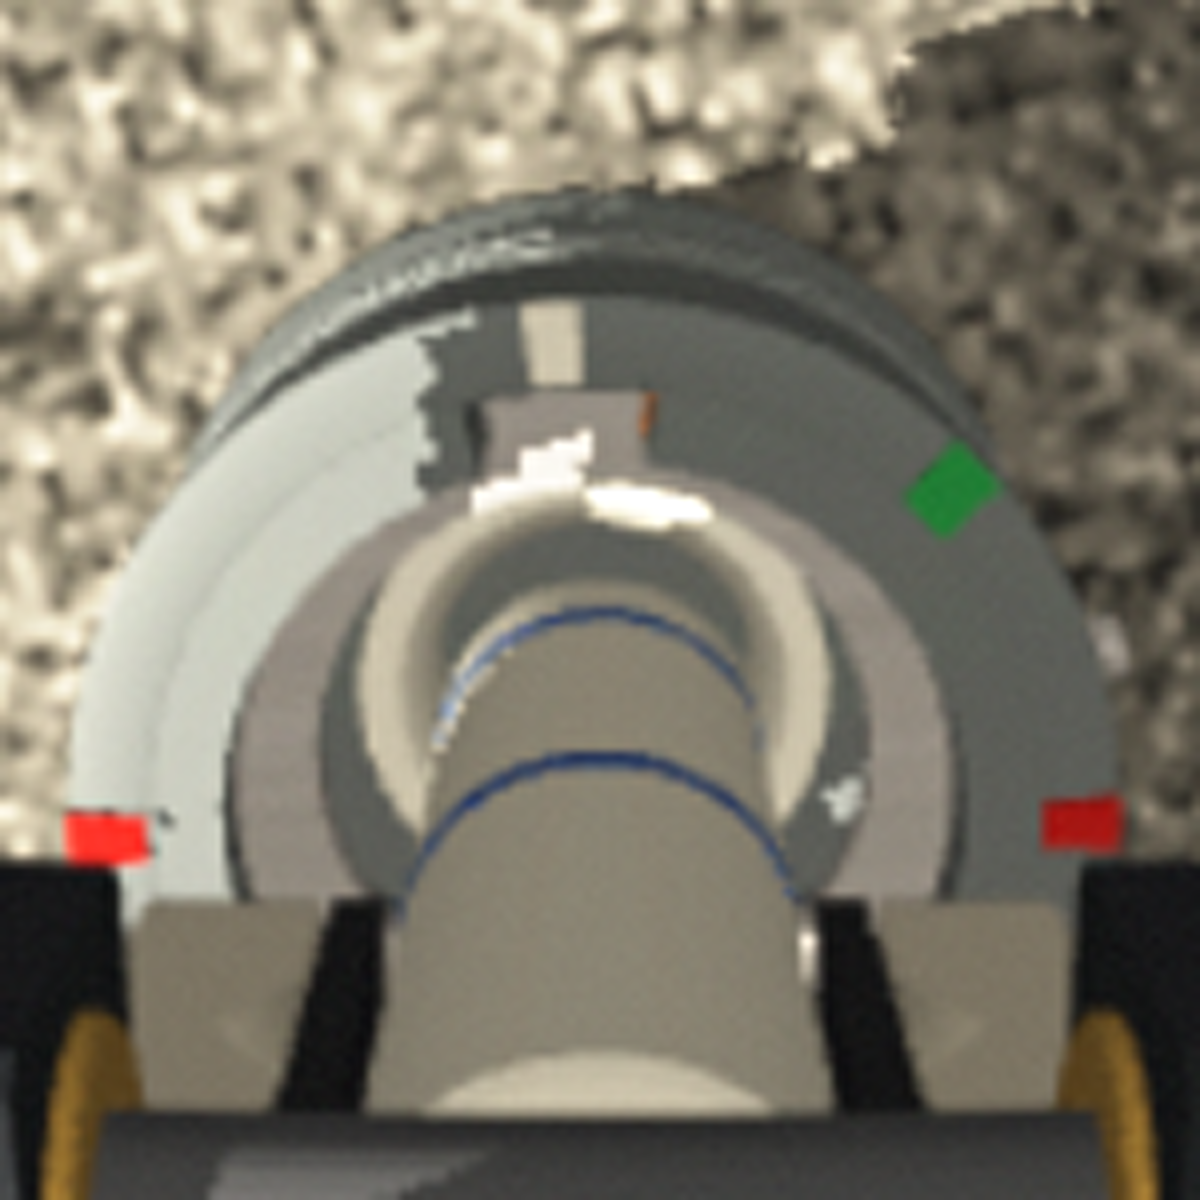

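View pics/s6h.png

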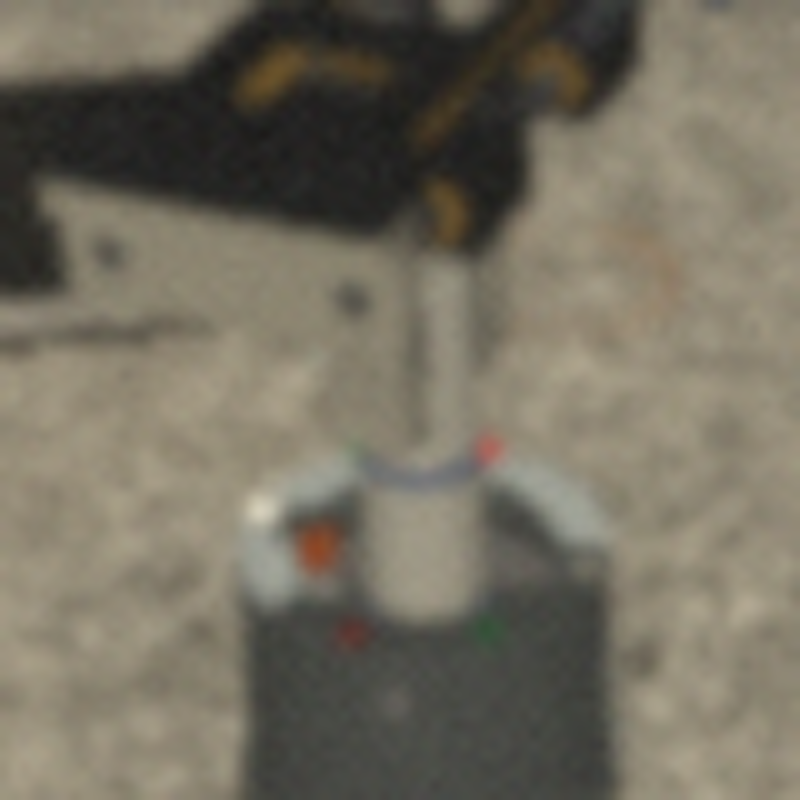

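```bash
python3 - <<'E'
from h import *
w=snap('wrist')
P=[watz(w,v,.07) for v in [(257.94,219.3),(379.8,217.55),(363.6,175.7),(313.6,157.5)]]
m=(P[0]+P[1])/2;print(m,[(np.linalg.norm(v-m)*1e3,np.degrees(np.arctan2(*(v-m)[1::-1]))) for v in P])
go(*m[:2],.0805,-20.2)
E
```

```text
[0.53520848 0.02810769 0.07      ] [(np.float64(42.22171675100638), np.float64(70.57246640454218)), (np.float64(42.22171675100635), np.float64(-109.42753359545767)), (np.float64(42.27252187718986), np.float64(-64.97179516380328)), (np.float64(42.21934764703452), np.float64(-15.79370229343021))]
d [-0.8 -0.4 31.7] rv [-0.05 -0.05 -0.11] | yaw -20.3 n 0.5075540820892289 j [ 23.9  13.6 -25.6   0.  -50.7  45.8]
```

```bash
python3 -m inch '[{"ax":0,"ay":0,"az":0,"dx":-0.7,"dy":-0.4,"dz":4,"fingers":10},{"ax":0,"ay":0,"az":0,"dx":-0.7,"dy":-0.4,"dz":9,"fingers":10},{"ax":0,"ay":0,"az":0,"dx":-0.7,"dy":-0.4,"dz":15,"fingers":10},{"ax":0,"ay":0,"az":0,"dx":-0.7,"dy":-0.4,"dz":21,"fingers":10},{"ax":0,"ay":0,"az":0,"dx":-0.7,"dy":-0.4,"dz":27,"fingers":10},{"ax":0,"ay":0,"az":0,"dx":-0.7,"dy":-0.4,"dz":31,"fingers":10},{"ax":0,"ay":0,"az":0,"dx":-0.7,"dy":-0.4,"dz":31.5,"fingers":10},{"ax":0,"ay":0,"az":0,"dx":-0.7,"dy":-0.4,"dz":31.5,"fingers":10}]';python3 - <<'E'
from h import *
w=snap('wrist','w7.png')
go(.5352,.0281,.0797,-20.2)
s=snap('side','s7.png');crop(s,'s7h.png',305,175,40,10)
E
```

```text
clock: 11.22
tool_pos: [0.5349, 0.0279, 0.0801]
orientation: [-180.0, 0.0, -20.3]
force: [-0.3, 0.6, -1.8]
opening: 0.0291
d [ 0.2 -0.3  0.4] rv [-0.   -0.   -0.11] | yaw -20.3 n 0.01071675584595118 j [ 24.   15.8 -27.7  -0.  -46.4  45.7]
```

View pics/w7.png

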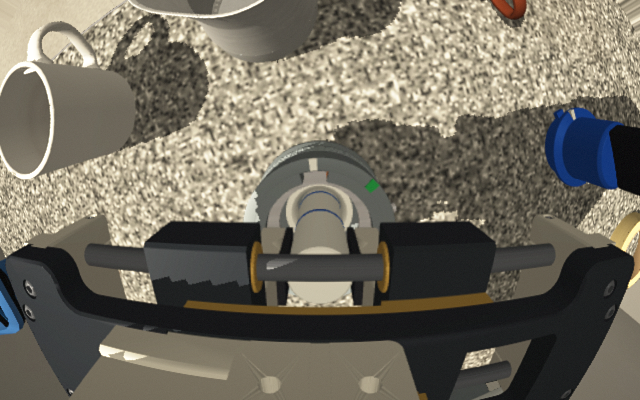

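View pics/s7h.png

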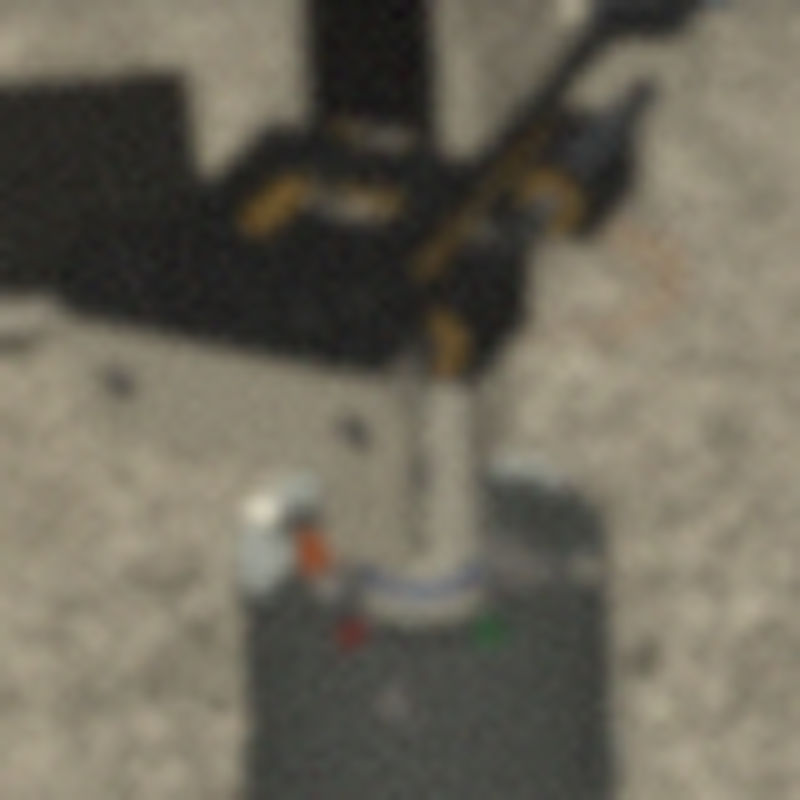

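```bash
python3 -m inch '[{"ax":0,"ay":0,"az":0,"dx":0.2,"dy":-0.3,"dz":0.5,"fingers":10},{"ax":0,"ay":0,"az":0,"dx":0.2,"dy":-0.3,"dz":0.8,"fingers":10},{"ax":0,"ay":0,"az":0,"dx":0.2,"dy":-0.3,"dz":0.8,"fingers":10},{"ax":0,"ay":0,"az":0,"dx":0.2,"dy":-0.3,"dz":0.8,"fingers":50},{"ax":0,"ay":0,"az":0,"dx":0.2,"dy":-0.3,"dz":0.8,"fingers":60},{"ax":0,"ay":0,"az":0,"dx":0.2,"dy":-0.3,"dz":0.8,"fingers":60},{"ax":0,"ay":0,"az":0,"dx":0.2,"dy":-0.3,"dz":0.8,"fingers":60},{"ax":0,"ay":0,"az":0,"dx":0.2,"dy":-0.3,"dz":0.8,"fingers":60}]'; python3 -m inch '[{"ax":0,"ay":0,"az":0,"dx":0,"dy":0,"dz":-20,"fingers":60},{"ax":0,"ay":0,"az":0,"dx":0,"dy":0,"dz":-50,"fingers":60},{"ax":0,"ay":0,"az":0,"dx":0,"dy":0,"dz":-90,"fingers":60},{"ax":0,"ay":0,"az":0,"dx":0,"dy":0,"dz":-110,"fingers":60},{"ax":0,"ay":0,"az":0,"dx":0,"dy":0,"dz":-115,"fingers":60}]';python3 - <<'E'
from h import *
w=snap('wrist','w8.png')
s=snap('side','s8.png');crop(s,'s8h.png',305,175,40,10)
go(.506,-.2155,.195,10)
E
```

```text
clock: 12.32
tool_pos: [0.5351, 0.0281, 0.0792]
orientation: [180.0, 0.0, -20.3]
force: [-0.6, 0.4, 0.1]
opening: 0.0596
clock: 12.95
tool_pos: [0.5358, 0.0283, 0.1956]
orientation: [-179.9, -0.1, -20.3]
force: [0.1, -0.6, -0.2]
opening: 0.0601
d [ 57.4 238.6  -1. ] rv [-2.000e-02 -1.000e-02 -3.032e+01] | yaw -20.3 n 3.9259601702659244 j [ 24.    8.9 -19.6  -0.  -61.5  45.7]
```

View pics/w8.png

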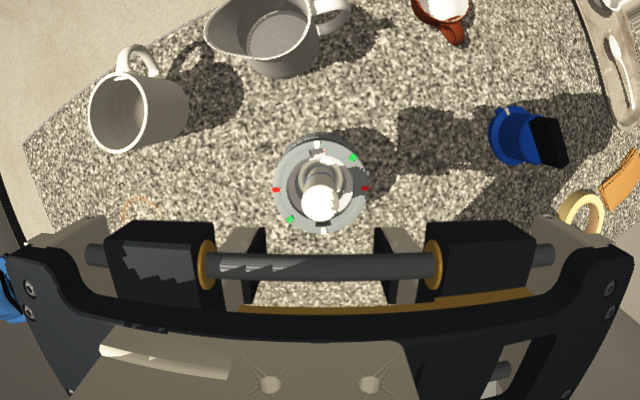

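View pics/s8h.png

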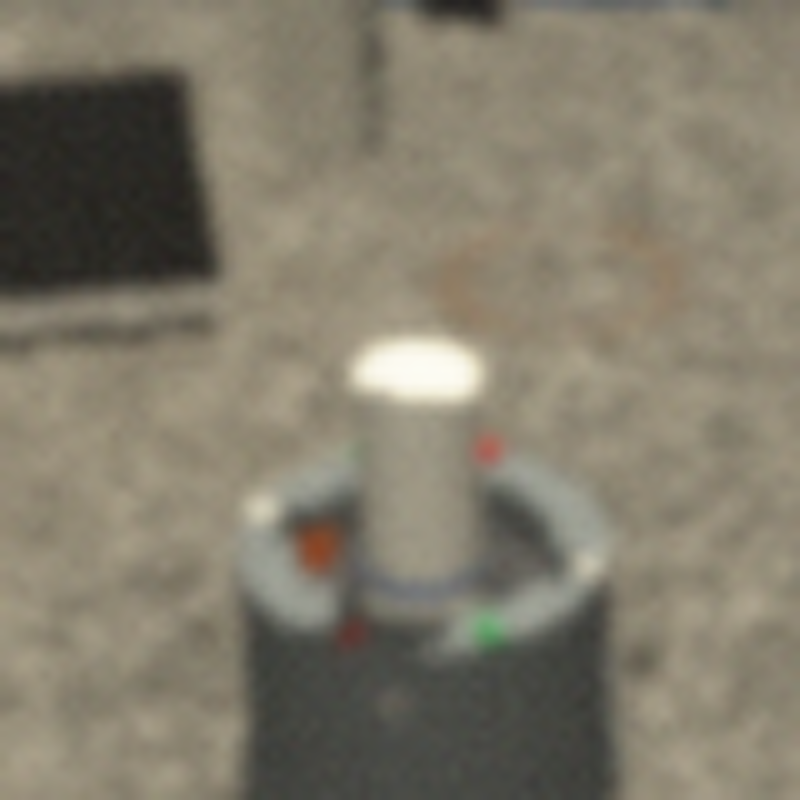

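```bash
python3 -m inch '[{"ax":0,"ay":0,"az":-5,"dx":9,"dy":38,"dz":-1,"fingers":60},{"ax":0,"ay":0,"az":-10,"dx":22,"dy":92,"dz":-1,"fingers":60},{"ax":0,"ay":0,"az":-16,"dx":36,"dy":150,"dz":-1,"fingers":60},{"ax":0,"ay":0,"az":-22,"dx":48,"dy":200,"dz":-1,"fingers":60},{"ax":0,"ay":0,"az":-28,"dx":55,"dy":230,"dz":-1,"fingers":60},{"ax":0,"ay":0,"az":-30.3,"dx":57.4,"dy":238.6,"dz":-1,"fingers":60},{"ax":0,"ay":0,"az":-30.3,"dx":57.4,"dy":238.6,"dz":-1,"fingers":60},{"ax":0,"ay":0,"az":-30.3,"dx":57.4,"dy":238.6,"dz":-1,"fingers":60}]';python3 - <<'E'
from h import *
w=snap('wrist','w9.png');crop(w,'w9h.png',320,185,75,8)
go(.506,-.2155,.077,10)
t=snap('top','t9.png');crop(t,'t9h.png',318,217,28,10)
E
```

```text
clock: 14.05
tool_pos: [0.5059, -0.2152, 0.1944]
orientation: [-180.0, 0.1, 9.9]
force: [-0.5, 0.7, -0.2]
opening: 0.06
d [ -0.    0.5 117.7] rv [-0.02  0.05 -0.02] | yaw 10.0 n 1.8830270755610845 j [ -2.6  10.2 -17.9  -0.  -62.  102.6]
```

View pics/w9h.png

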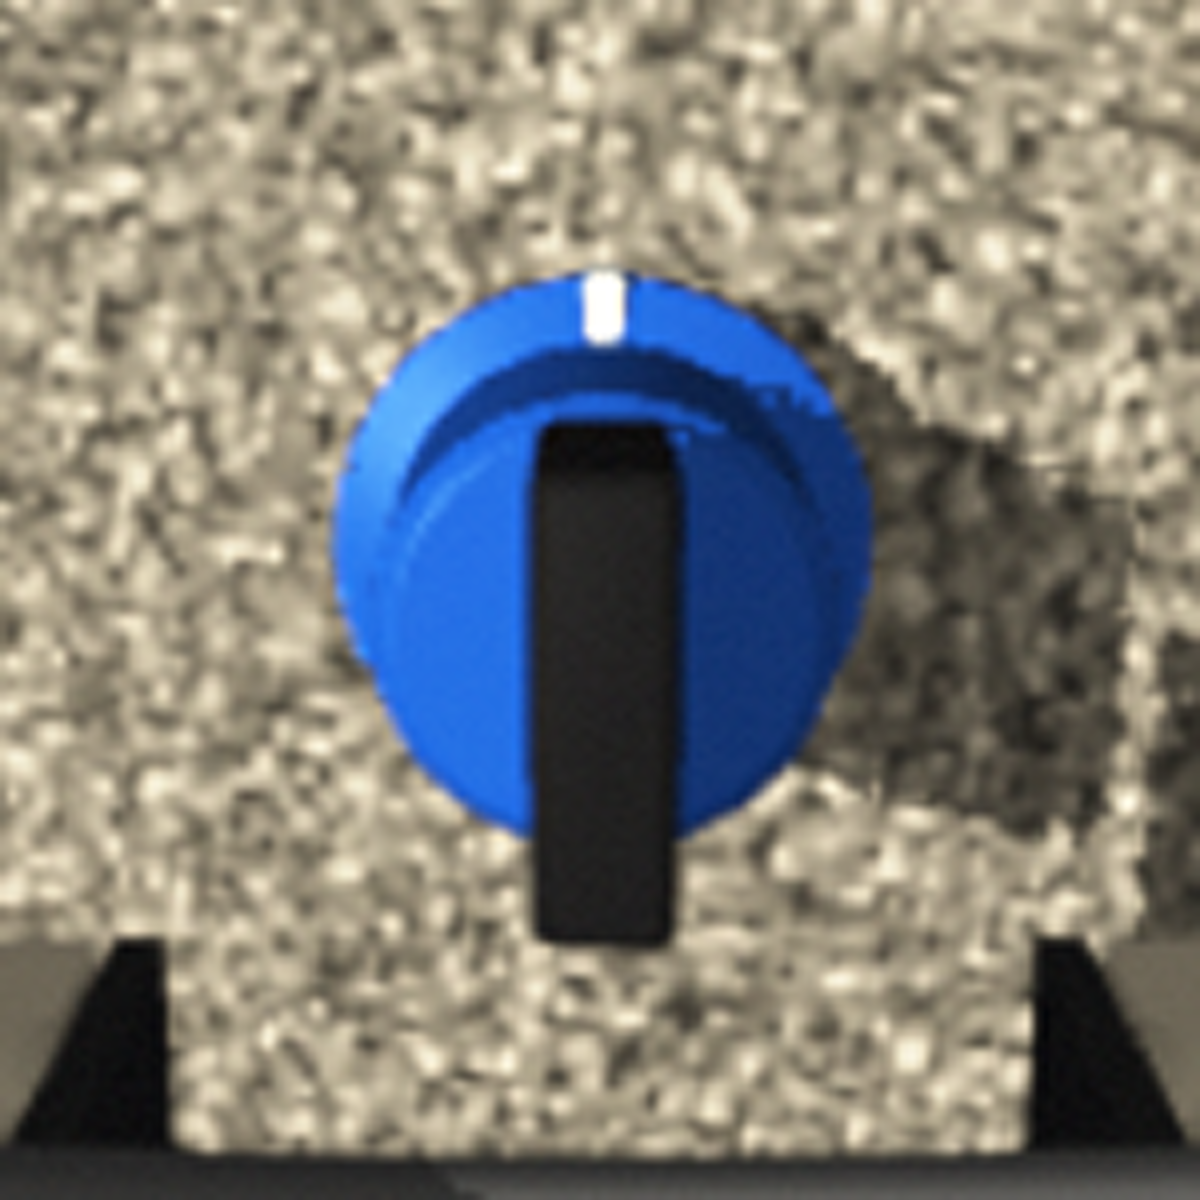

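View pics/t9h.png

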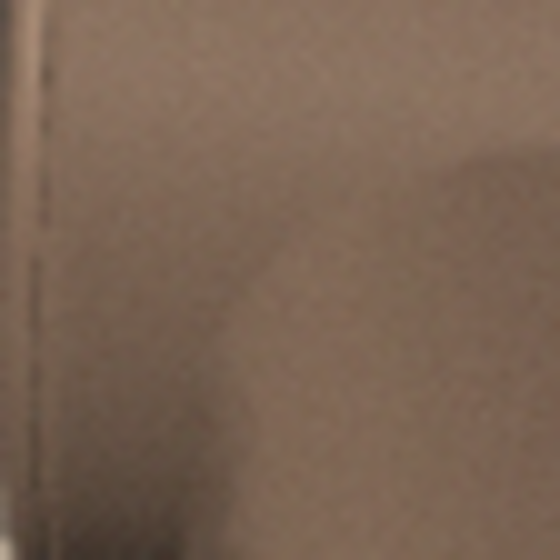

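```bash
python3 - <<'E'
from h import *
w=snap('wrist')
a,b,p=watz(w,(320.4,169.3),.108),watz(w,(320.06,227.3),.108),watz(w,(320.06,148),.025)
m=(a+b)/2;d=a-b;print(m,np.linalg.norm(d),np.degrees(np.arctan2(d[1],d[0])),p, np.linalg.norm(p-m))
yaw=np.degrees(np.arctan2(d[1],d[0]))
go(*m[:2],.077,10)
E
```

```text
[ 0.5064905  -0.21534192  0.108     ] 0.04964413857418115 9.692870155315267 [ 0.53837968 -0.20970366  0.025     ] 0.08909382770634261
d [  0.2   0.5 118.1] rv [-0.01  0.01  0.01] | yaw 10.0 n 1.8892839871912812 j [ -2.6  10.2 -17.8  -0.  -62.  102.6]
```

```bash
python3 -m inch '[{"ax":0,"ay":0,"az":0,"dx":0,"dy":0.5,"dz":20,"fingers":50},{"ax":0,"ay":0,"az":0,"dx":0,"dy":0.5,"dz":60,"fingers":50},{"ax":0,"ay":0,"az":0,"dx":0,"dy":0.5,"dz":90,"fingers":50},{"ax":0,"ay":0,"az":0,"dx":0,"dy":0.5,"dz":110,"fingers":50},{"ax":0,"ay":0,"az":0,"dx":0,"dy":0.5,"dz":117,"fingers":50},{"ax":0,"ay":0,"az":0,"dx":0,"dy":0.5,"dz":117,"fingers":50},{"ax":0,"ay":0,"az":0,"dx":0,"dy":0.5,"dz":117,"fingers":30}]';python3 - <<'E'
from h import *
go(.5062,-.2154,.077,9.8)
w=snap('wrist','w10.png')
E
```

```text
clock: 15.08
tool_pos: [0.507, -0.216, 0.0793]
orientation: [180.0, -0.1, 10.0]
force: [-1.0, -0.9, 0.2]
opening: 0.0446
d [-0.7 -0.8  2.2] rv [ 0.03 -0.09  0.21] | yaw 10.0 n 0.03953131390466243 j [ -2.7  17.1 -25.9   0.  -46.9 102.7]
```

View pics/w10.png

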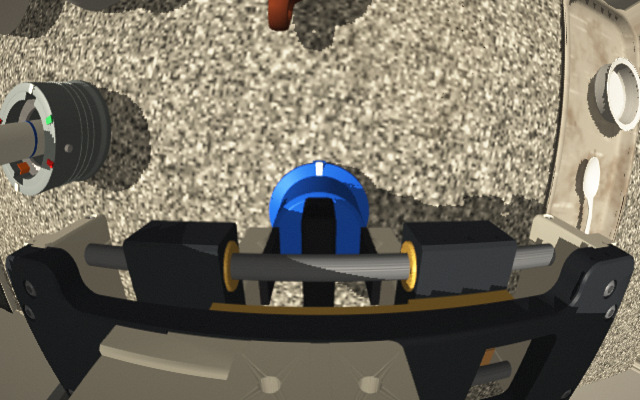

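```bash
python3 -m inch '[{"ax":0,"ay":0,"az":0,"dx":-0.7,"dy":-0.7,"dz":1.5,"fingers":30},{"ax":0,"ay":0,"az":0,"dx":-0.7,"dy":-0.7,"dz":1.5,"fingers":2},{"ax":0,"ay":0,"az":0,"dx":-0.7,"dy":-0.7,"dz":1.5,"fingers":2},{"ax":0,"ay":0,"az":0,"dx":-0.7,"dy":-0.7,"dz":1.5,"fingers":2},{"ax":0,"ay":0,"az":0,"dx":-0.7,"dy":-0.7,"dz":1.5,"fingers":2},{"ax":0,"ay":0,"az":0,"dx":-0.7,"dy":-0.7,"dz":1.5,"fingers":2},{"ax":0,"ay":0,"az":0,"dx":-0.7,"dy":-0.7,"dz":1.5,"fingers":2}]';python3 - <<'E'
from h import *
print(get_obs()['opening'])
w=snap('wrist','w11.png');crop(w,'w11h.png',320,210,60,8)
go(.5062,-.2154,.077,9.8)
E
```

```text
clock: 16.0
tool_pos: [0.5055, -0.2156, 0.0769]
orientation: [180.0, -0.0, 10.0]
force: [-0.0, 0.0, 2.3]
opening: 0.016
0.0159580962035778
d [ 0.7  0.  -0.1] rv [ 0.   -0.    0.19] | yaw 10.0 n 0.01794980242597059 j [ -2.7  17.2 -26.2   0.  -46.6 102.6]
```

View pics/w11h.png

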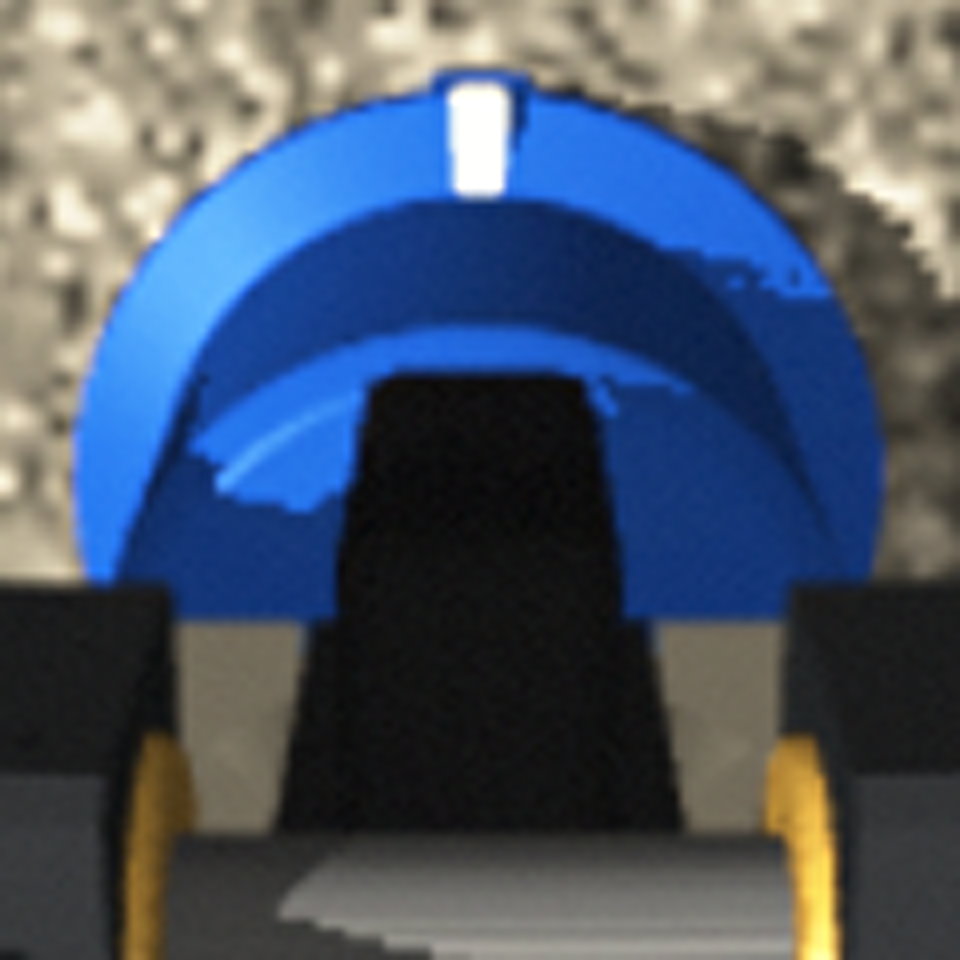

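```bash
python3 - <<'E'
from h import *
w=snap('wrist');o=get_obs();T=R.from_euler('xyz',o['orientation'],degrees=True)
for n,p,z in [('outer',(319.56,159.9),.024),('inner',(319.56,173.9),.024),('dome28',(319.56,190.2),.072),('barend26top',(319.5,216.5),.108),('barfoot26',(319.5,196.3),.072)]:
    print(n,T.inv().apply(watz(w,p,z)-o['tool_pos'])*1e3)
E
```

```text
outer [38.02398621 -0.06572315 52.85725698]
inner [28.21752859 -0.06891819 52.85645428]
dome28 [28.88676093 -0.0745242   4.85650801]
barend26top [ 26.41398719  -0.10539764 -31.1436979 ]
barfoot26 [25.46291389 -0.10820482  4.85622431]
```

```bash
python3 -m inch '[{"ax":0,"ay":0,"az":0,"dx":0,"dy":0,"dz":-15,"fingers":2},{"ax":0,"ay":0,"az":0,"dx":0,"dy":0,"dz":-45,"fingers":2},{"ax":0,"ay":0,"az":0,"dx":0,"dy":0,"dz":-85,"fingers":2},{"ax":0,"ay":0,"az":0,"dx":0,"dy":0,"dz":-120,"fingers":2},{"ax":0,"ay":0,"az":0,"dx":0,"dy":0,"dz":-138,"fingers":2},{"ax":0,"ay":0,"az":0,"dx":0,"dy":0,"dz":-140,"fingers":2},{"ax":0,"ay":0,"az":0,"dx":0,"dy":0,"dz":-140,"fingers":2}]';python3 - <<'E'
from h import *
w=snap('wrist','w12.png')
go(.5347,.0282,.217,-15.8)
E
```

```text
clock: 16.98
tool_pos: [0.5049, -0.2153, 0.2162]
orientation: [-180.0, 0.0, 10.0]
force: [0.1, -0.6, -2.4]
opening: 0.0158
d [  71.7 -234.6   -1.1] rv [-0.03  0.1  25.78] | yaw 10.0 n 3.9249201098168376 j [ -2.7   9.2 -16.2  -0.  -64.7 102.6]
```

View pics/w12.png

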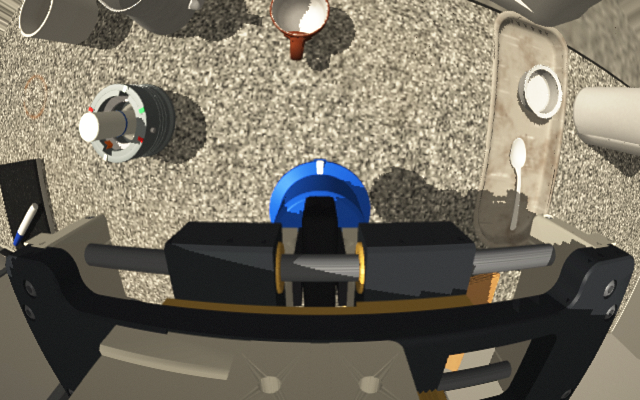

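```bash
python3 -m inch '[{"ax":0,"ay":0,"az":4,"dx":11,"dy":-35,"dz":-1,"fingers":2},{"ax":0,"ay":0,"az":9,"dx":26,"dy":-86,"dz":-1,"fingers":2},{"ax":0,"ay":0,"az":15,"dx":43,"dy":-140,"dz":-1,"fingers":2},{"ax":0,"ay":0,"az":20,"dx":57,"dy":-188,"dz":-1,"fingers":2},{"ax":0,"ay":0,"az":24,"dx":67,"dy":-220,"dz":-1,"fingers":2},{"ax":0,"ay":0,"az":25.8,"dx":71.7,"dy":-234.6,"dz":-1,"fingers":2},{"ax":0,"ay":0,"az":25.8,"dx":71.7,"dy":-234.6,"dz":-1,"fingers":2},{"ax":0,"ay":0,"az":25.8,"dx":71.7,"dy":-234.6,"dz":-1,"fingers":2}]';python3 - <<'E'
from h import *
w=snap('wrist','w13.png');crop(w,'w13h.png',320,190,75,8)
go(.5347,.0282,.217,-15.8)
s=snap('side','s13.png');crop(s,'s13h.png',305,175,40,10)
E
```

```text
clock: 18.02
tool_pos: [0.5349, 0.0275, 0.217]
orientation: [179.9, 0.1, -15.8]
force: [0.4, -0.9, -2.5]
opening: 0.0158
d [-0.5 -0.8  0.2] rv [ 0.04  0.05 -0.01] | yaw -15.8 n 0.01524978485540684 j [ 23.9   7.8 -17.6  -0.  -64.6  50.3]
```

View pics/w13h.png

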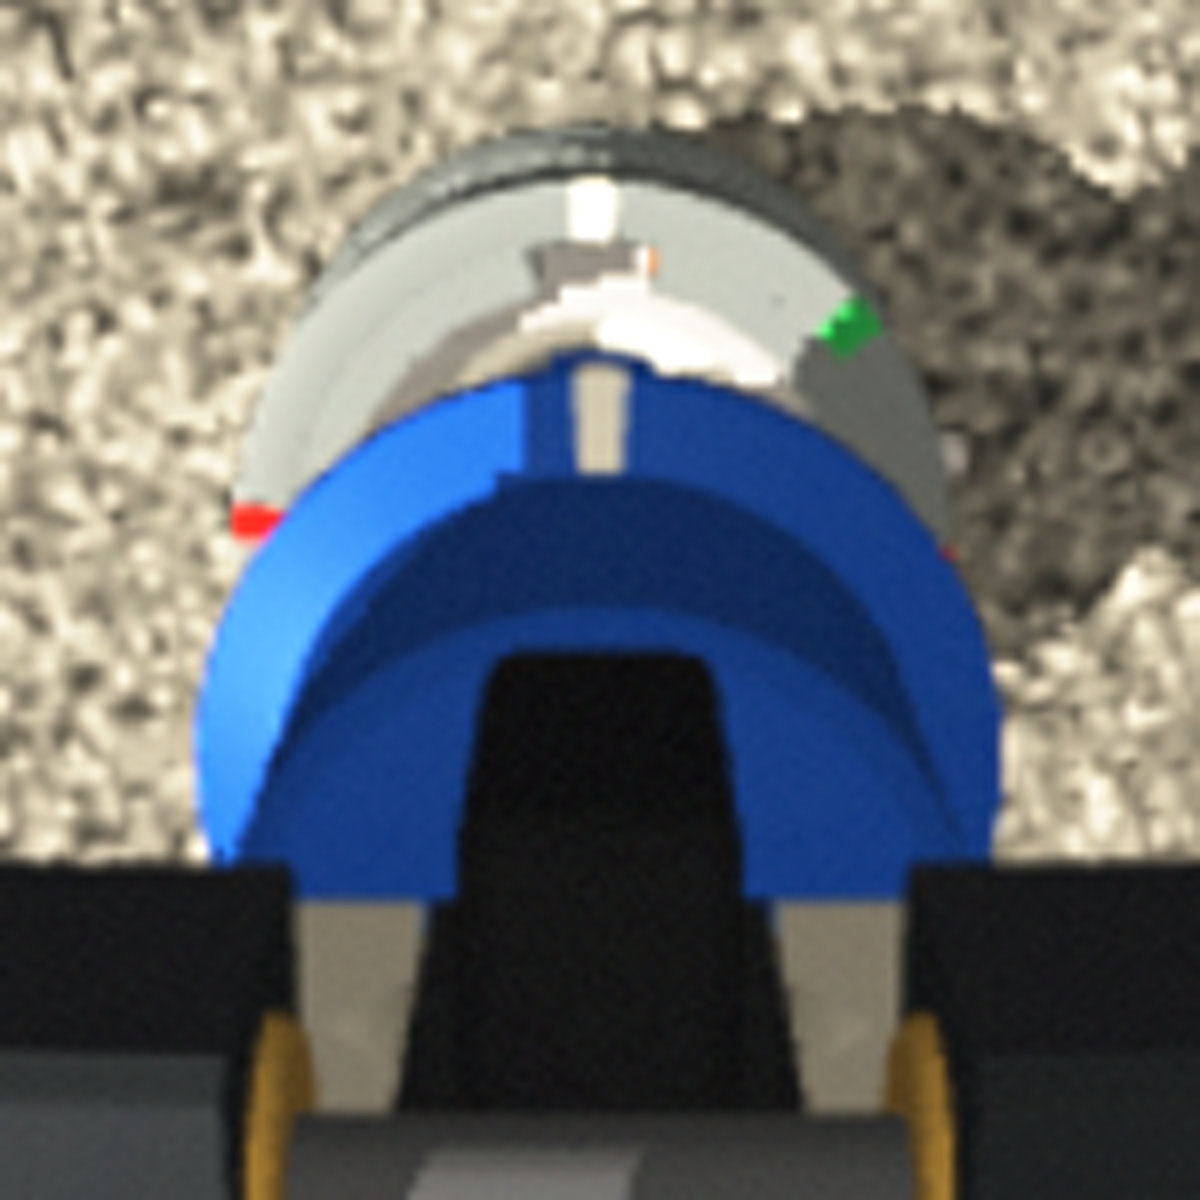

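View pics/s13h.png

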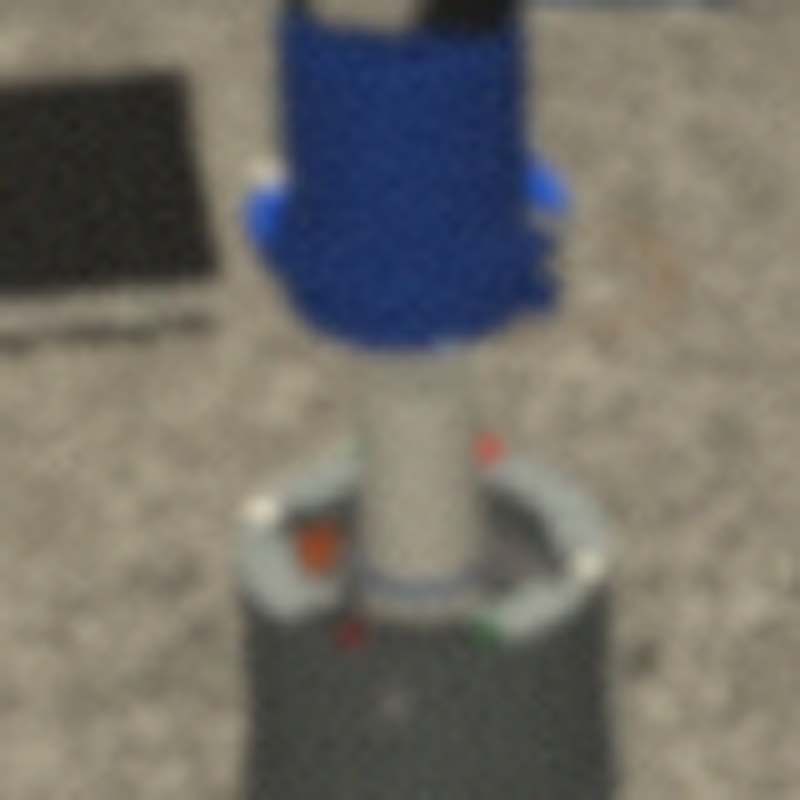

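```bash
python3 -m inch '[{"ax":0,"ay":0,"az":0,"dx":-0.4,"dy":-0.6,"dz":10,"fingers":2},{"ax":0,"ay":0,"az":0,"dx":-0.4,"dy":-0.6,"dz":25,"fingers":2},{"ax":0,"ay":0,"az":0,"dx":-0.4,"dy":-0.6,"dz":42,"fingers":2},{"ax":0,"ay":0,"az":0,"dx":-0.4,"dy":-0.6,"dz":55,"fingers":2},{"ax":0,"ay":0,"az":0,"dx":-0.4,"dy":-0.6,"dz":60,"fingers":2},{"ax":0,"ay":0,"az":0,"dx":-0.4,"dy":-0.6,"dz":60,"fingers":2},{"ax":0,"ay":0,"az":0,"dx":-0.4,"dy":-0.6,"dz":60,"fingers":2}]';python3 - <<'E'
from h import *
w=snap('wrist','w14.png');crop(w,'w14h.png',320,190,75,8)
go(.5347,.0282,.157,-15.8)
s=snap('side','s14.png');crop(s,'s14h.png',305,175,40,10)
E
```

```text
clock: 19.0
tool_pos: [0.5355, 0.0288, 0.1583]
orientation: [-180.0, -0.0, -15.8]
force: [0.3, 0.3, -3.0]
opening: 0.0158
d [-0.7  0.8  1.4] rv [-0.04 -0.06 -0.  ] | yaw -15.8 n 0.027895804139933526 j [ 24.   10.8 -22.4   0.  -56.8  50.2]
```

View pics/w14h.png

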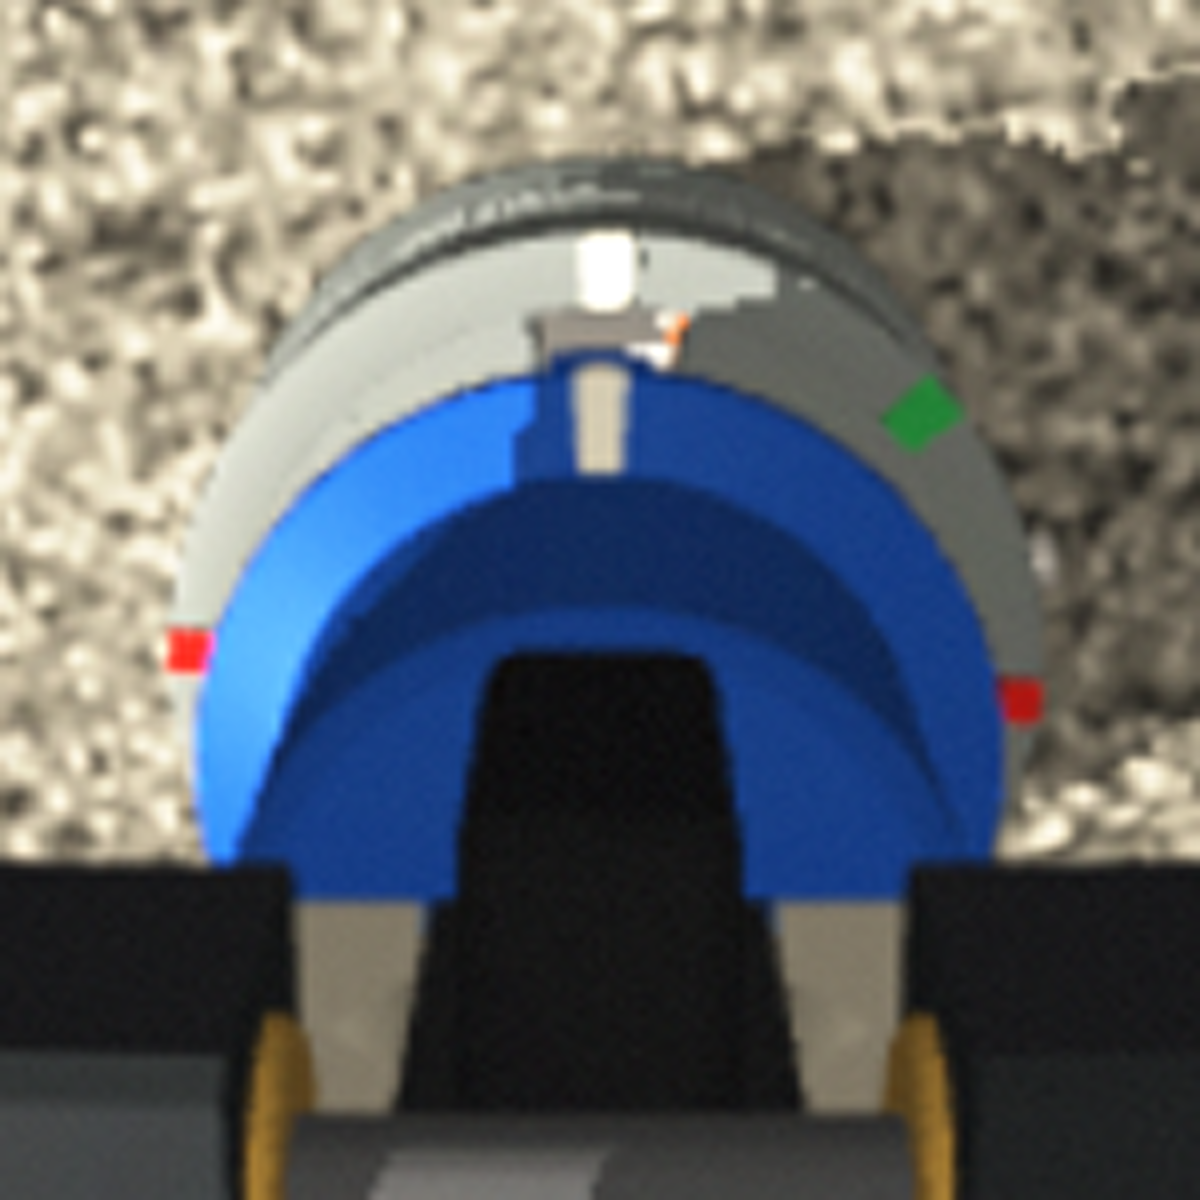

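View pics/s14h.png

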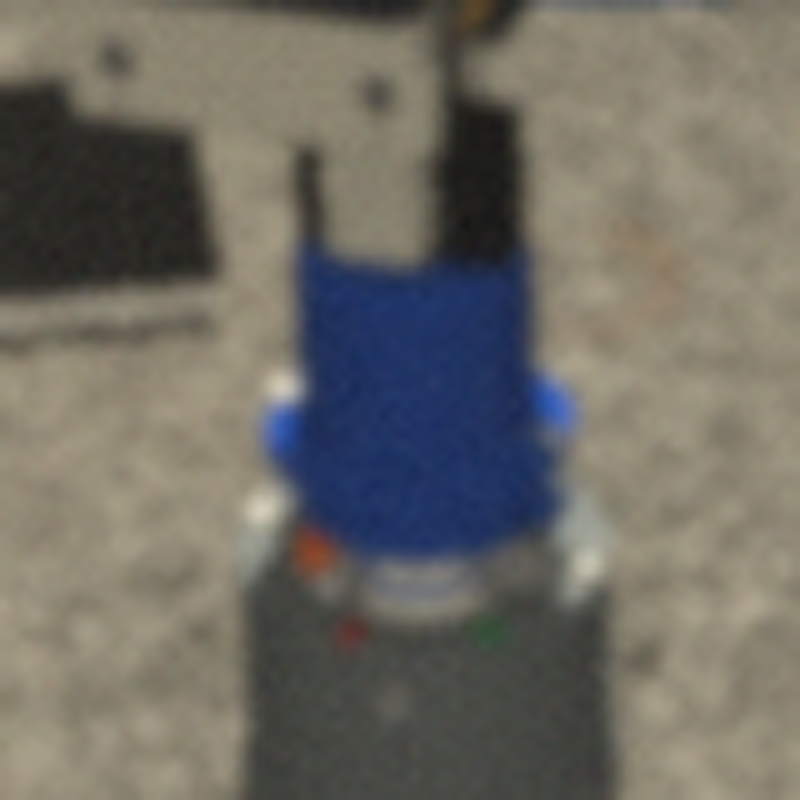

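```bash
python3 - <<'E'
from h import *
w=snap('wrist')
a=watz(w,(320.3,148.3),.07);g=watz(w,(360.06,166.3),.07);print(a,g,a-g)
H=[]
for s in (-15.6,): 
  for p,an in ((a,s),(g,s-49)):
    print(p[:2]-.0424*np.array([np.cos(np.radians(an)),np.sin(np.radians(an))]))
d=a-g; print('yaw from chord',np.degrees(np.arctan2(d[1],d[0]))-90+24.5)
go(.5347,.0282,.157,-15.8)
E
```

```text
[0.57567386 0.01670094 0.07      ] [ 0.55299631 -0.01031021  0.07      ] [0.02267755 0.02701115 0.        ]
[0.53483577 0.02810314]
[0.53480946 0.0279912 ]
yaw from chord -15.515559112768614
d [-0.5  0.8  1.3] rv [-0.03 -0.04 -0.01] | yaw -15.8 n 0.025122880758774186 j [ 24.   10.8 -22.4   0.  -56.8  50.2]
```

```bash
python3 -m inch '[{"ax":0,"ay":0,"az":0,"dx":-0.6,"dy":0.6,"dz":3,"fingers":2},{"ax":0,"ay":0,"az":0,"dx":-0.6,"dy":0.6,"dz":7,"fingers":2},{"ax":0,"ay":0,"az":0,"dx":-0.6,"dy":0.6,"dz":10,"fingers":2},{"ax":0,"ay":0,"az":0,"dx":-0.6,"dy":0.6,"dz":12,"fingers":2},{"ax":0,"ay":0,"az":0,"dx":-0.6,"dy":0.6,"dz":14,"fingers":2},{"ax":0,"ay":0,"az":0,"dx":-0.6,"dy":0.6,"dz":14,"fingers":2}]';python3 - <<'E'
from h import *
go(.5345,.0282,.129,-15.8)
w=snap('wrist','w15.png');crop(w,'w15h.png',320,190,75,8)
E
```

```text
clock: 19.9
tool_pos: [0.5343, 0.0282, 0.1436]
orientation: [180.0, 0.0, -15.8]
force: [-0.4, 1.0, -2.5]
opening: 0.0158
d [ 0.2 -0.  14.6] rv [ 0.01  0.02 -0.01] | yaw -15.8 n 0.23343913919985015 j [ 24.   11.5 -23.6  -0.  -54.9  50.2]
```

View pics/w15h.png

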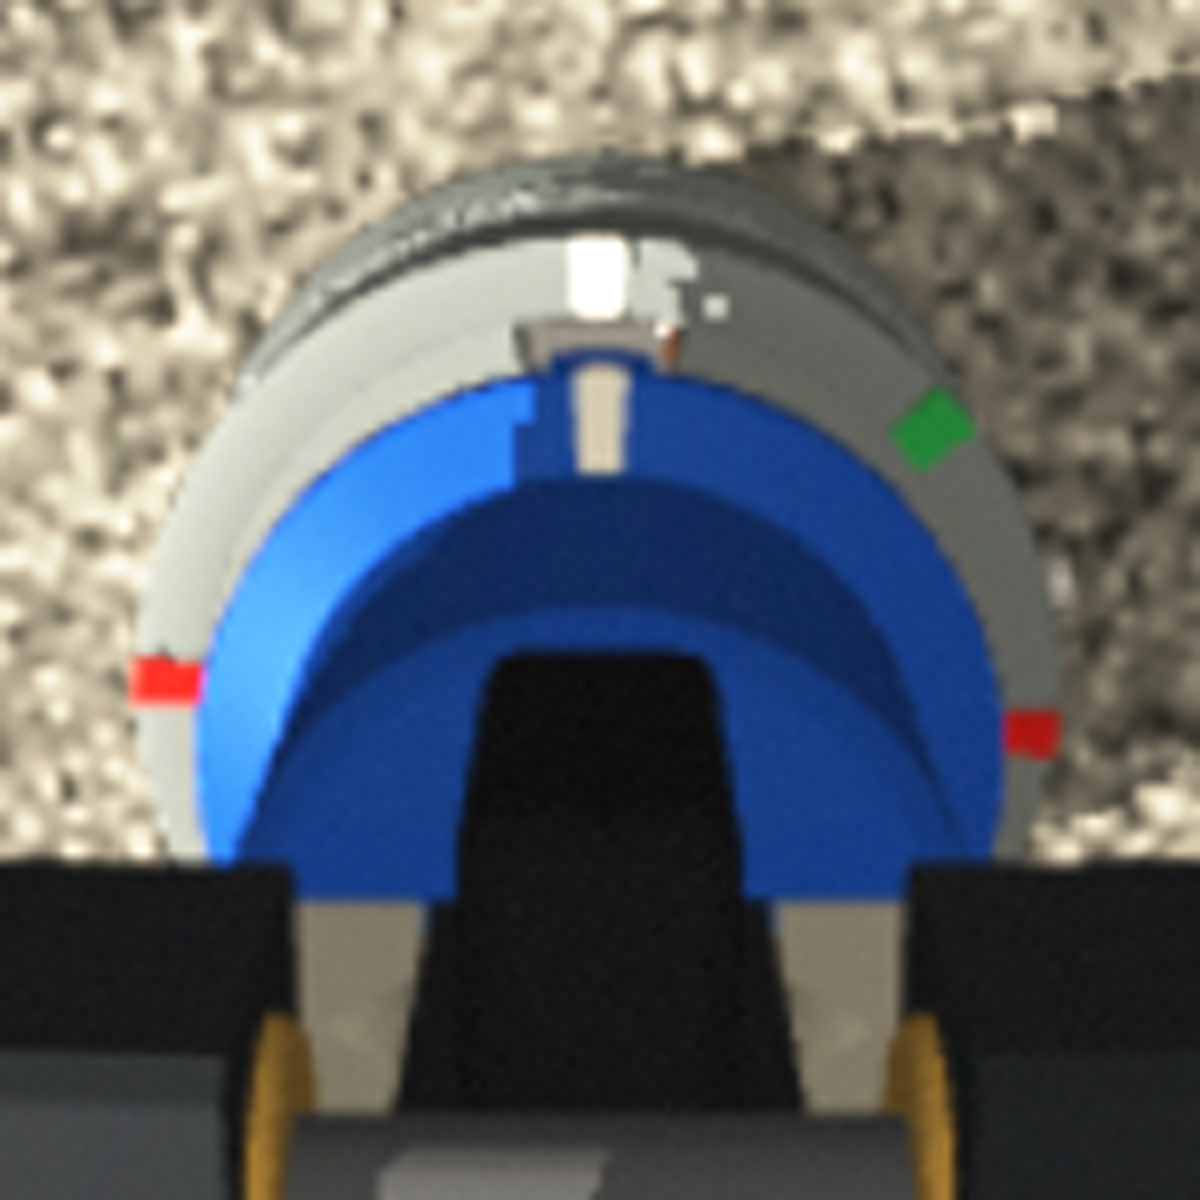

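```bash
python3 -m inch '[{"ax":0,"ay":0,"az":0,"dx":0.2,"dy":0,"dz":3,"fingers":2},{"ax":0,"ay":0,"az":0,"dx":0.2,"dy":0,"dz":6,"fingers":2},{"ax":0,"ay":0,"az":0,"dx":0.2,"dy":0,"dz":9,"fingers":2},{"ax":0,"ay":0,"az":0,"dx":0.2,"dy":0,"dz":12,"fingers":2},{"ax":0,"ay":0,"az":0,"dx":0.2,"dy":0,"dz":14,"fingers":2},{"ax":0,"ay":0,"az":0,"dx":0.2,"dy":0,"dz":15,"fingers":2},{"ax":0,"ay":0,"az":0,"dx":0.2,"dy":0,"dz":15,"fingers":2}]';python3 - <<'E'
from h import *
go(.5345,.0282,.129,-15.8)
w=snap('wrist','w16.png');crop(w,'w16h.png',320,190,75,8)
s=snap('side','s16.png');crop(s,'s16h.png',305,175,40,10)
E
```

```text
clock: 20.82
tool_pos: [0.5347, 0.0282, 0.1288]
orientation: [-180.0, -0.0, -15.8]
force: [0.7, -0.2, -2.1]
opening: 0.0158
d [-0.2  0.  -0.2] rv [-0.   -0.01 -0.01] | yaw -15.8 n 0.003934356847653636 j [ 24.   12.5 -24.6   0.  -52.9  50.2]
```

View pics/w16h.png

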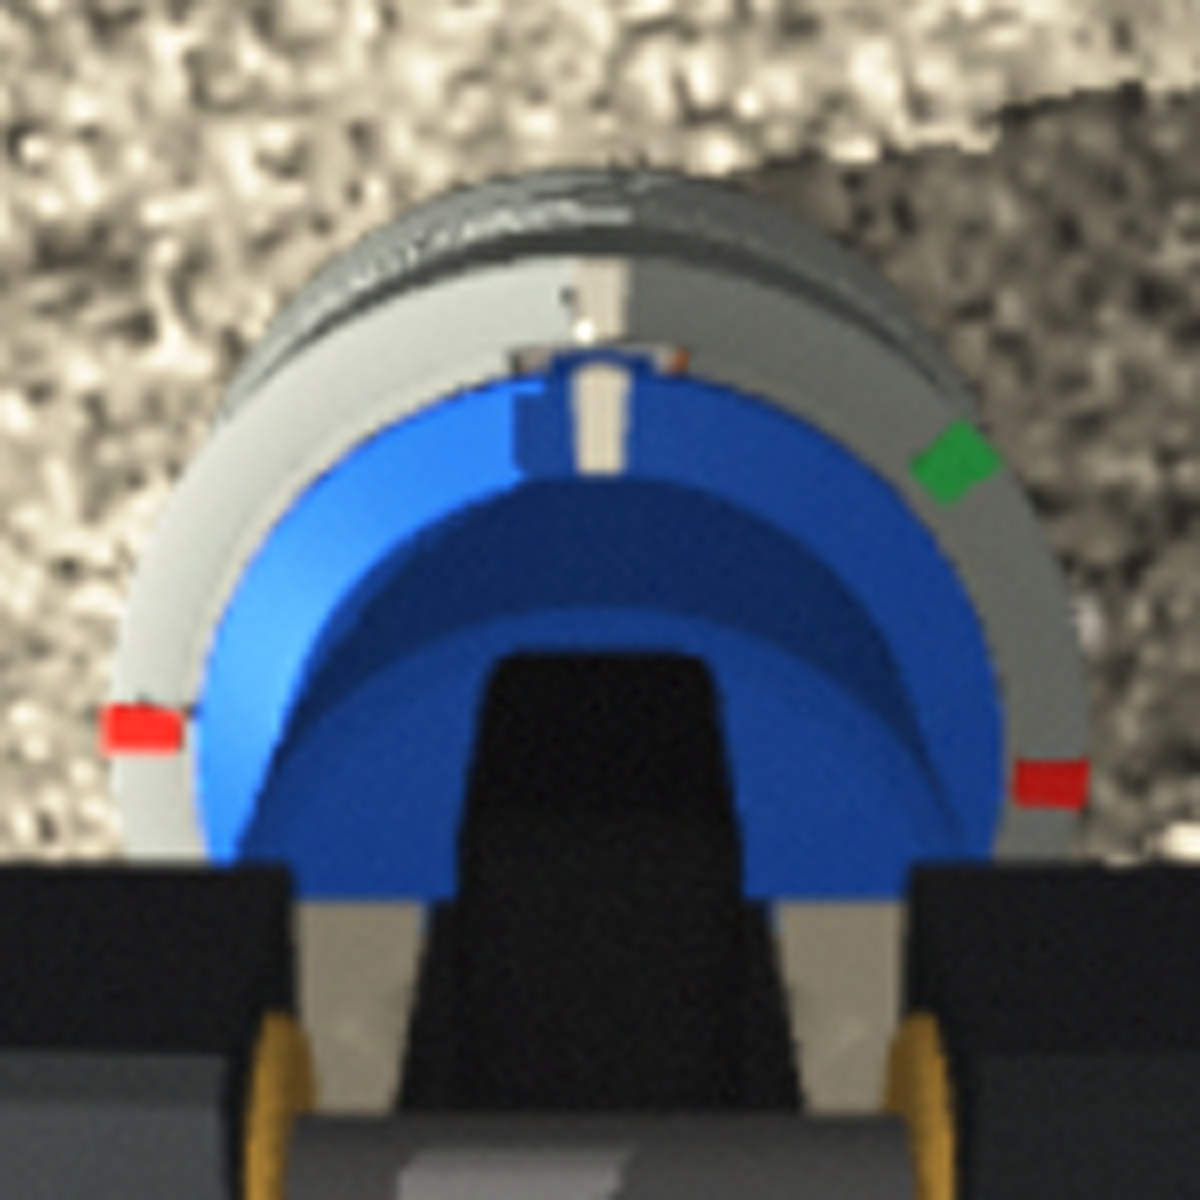

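View pics/s16h.png

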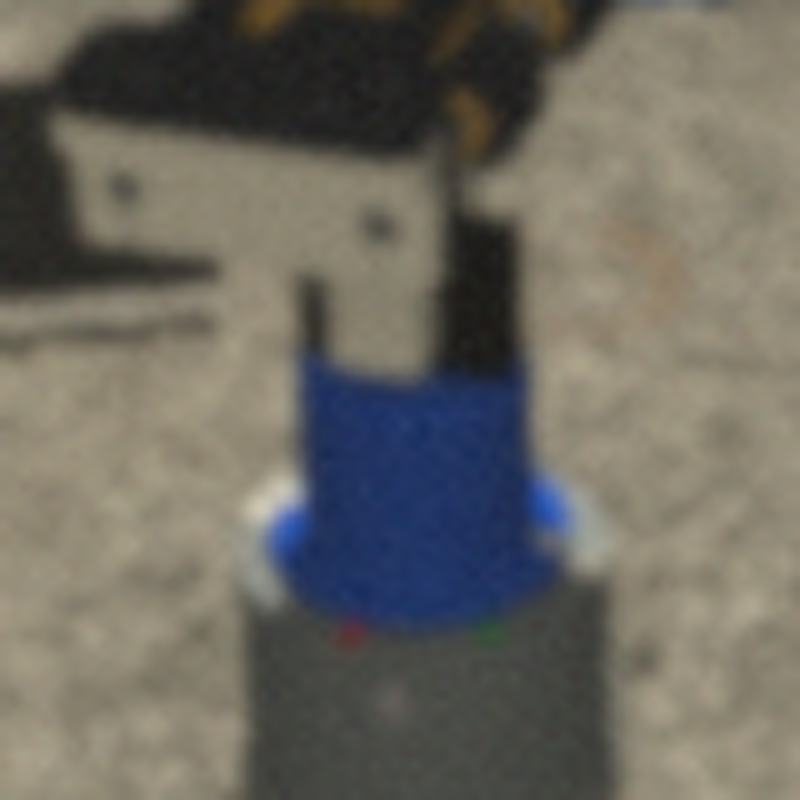

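```bash
python3 -m inch '[{"ax":0,"ay":0,"az":0,"dx":0,"dy":0,"dz":0.5,"fingers":2},{"ax":0,"ay":0,"az":0,"dx":0,"dy":0,"dz":1,"fingers":2},{"ax":0,"ay":0,"az":0,"dx":0,"dy":0,"dz":1,"fingers":2}]';python3 -m inch '[{"ax":0,"ay":0,"az":0,"dx":0,"dy":0,"dz":0.4,"fingers":2},{"ax":0,"ay":0,"az":0,"dx":0,"dy":0,"dz":0.4,"fingers":2}]'
```

```text
clock: 21.3
tool_pos: [0.5347, 0.0282, 0.1287]
orientation: [-180.0, -0.0, -15.8]
force: [-4.2, 0.2, 6.8]
opening: 0.0159
clock: 21.55
tool_pos: [0.5347, 0.0282, 0.1287]
orientation: [-180.0, -0.0, -15.8]
force: [-6.0, 0.0, 10.3]
opening: 0.0161
```

```bash
python3 -m inch '[{"ax":0,"ay":0,"az":3,"dx":0,"dy":0,"dz":-0.3,"fingers":2},{"ax":0,"ay":0,"az":7,"dx":0,"dy":0,"dz":-0.3,"fingers":2},{"ax":0,"ay":0,"az":11,"dx":0,"dy":0,"dz":-0.3,"fingers":2},{"ax":0,"ay":0,"az":15,"dx":0,"dy":0,"dz":-0.3,"fingers":2},{"ax":0,"ay":0,"az":19,"dx":0,"dy":0,"dz":-0.3,"fingers":2},{"ax":0,"ay":0,"az":23,"dx":0,"dy":0,"dz":-0.3,"fingers":2},{"ax":0,"ay":0,"az":25,"dx":0,"dy":0,"dz":-0.3,"fingers":2},{"ax":0,"ay":0,"az":25,"dx":0,"dy":0,"dz":-0.3,"fingers":2}]';python3 - <<'E'
from h import *
go(.5345,.0282,.1287,-64.7);print(get_obs()['moment'])
w=snap('wrist','w17.png');crop(w,'w17h.png',320,190,75,8)
E
```

```text
clock: 22.55
tool_pos: [0.5354, 0.0284, 0.1287]
orientation: [-179.9, -0.1, -40.8]
force: [-0.7, 0.4, 5.8]
opening: 0.0159
d [-0.6  0.8 -0.1] rv [-0.1  -0.06 23.93] | yaw -40.8 n 2.2364007152022762 j [ 24.   12.5 -24.6   0.  -52.8  25.2]
[0.19435275 0.63896476 0.09337649]
```

View pics/w17h.png

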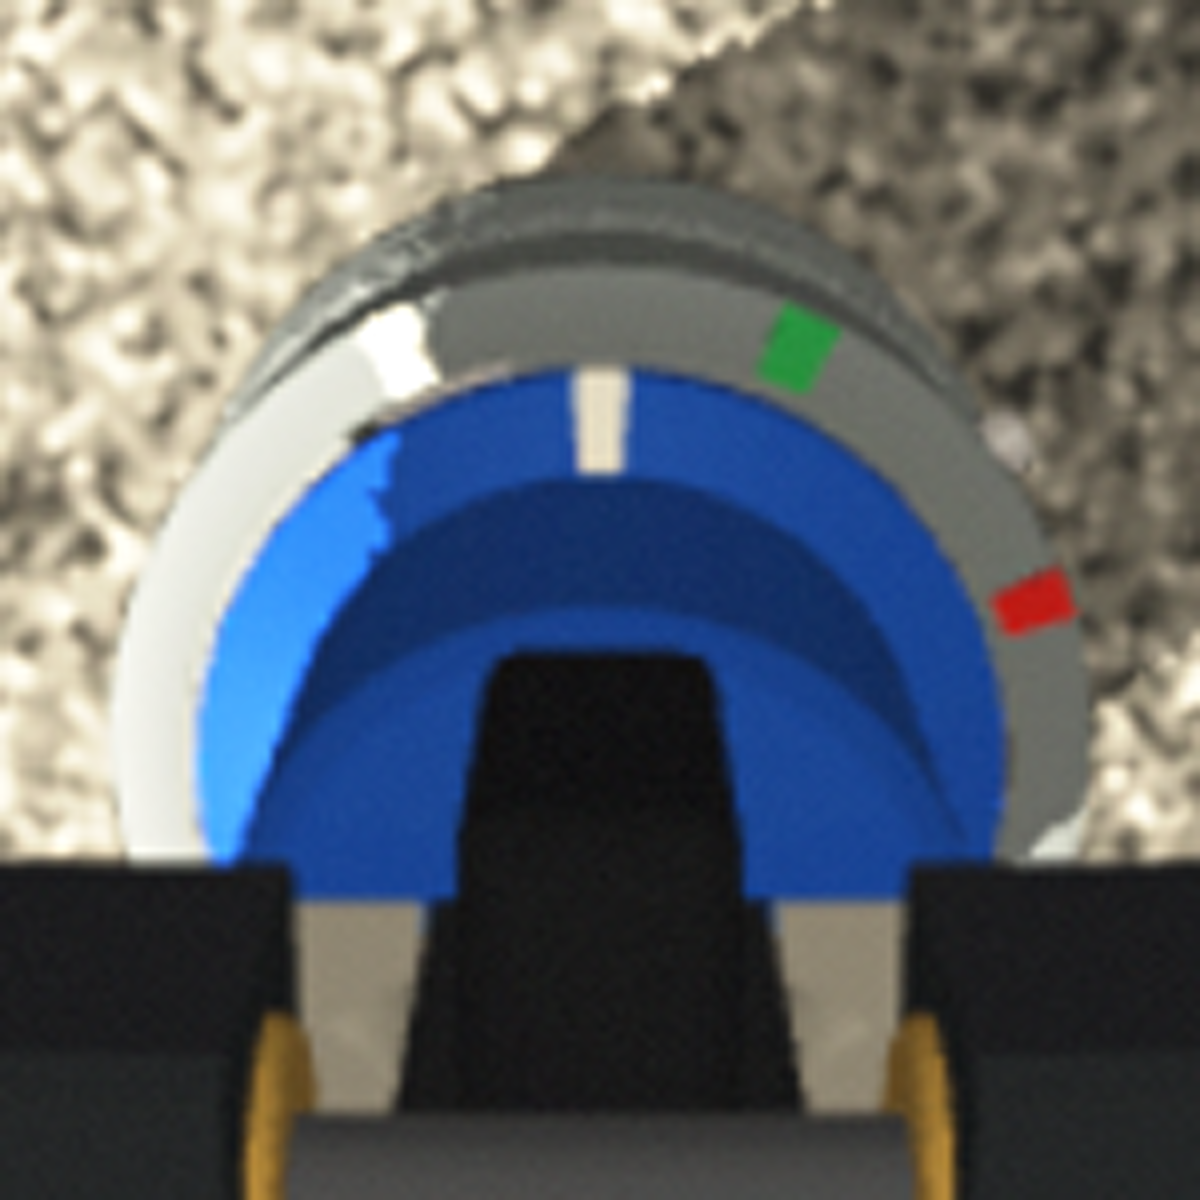

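```bash
python3 -m inch '[{"ax":0,"ay":0,"az":3,"dx":-0.2,"dy":0.1,"dz":0,"fingers":2},{"ax":0,"ay":0,"az":7,"dx":-0.4,"dy":0.1,"dz":0,"fingers":2},{"ax":0,"ay":0,"az":11,"dx":-0.5,"dy":0.2,"dz":0,"fingers":2},{"ax":0,"ay":0,"az":15,"dx":-0.5,"dy":0.2,"dz":0,"fingers":2},{"ax":0,"ay":0,"az":19,"dx":-0.5,"dy":0.2,"dz":0,"fingers":2},{"ax":0,"ay":0,"az":22,"dx":-0.5,"dy":0.2,"dz":0,"fingers":2},{"ax":0,"ay":0,"az":24,"dx":-0.5,"dy":0.2,"dz":0,"fingers":2},{"ax":0,"ay":0,"az":24,"dx":-0.5,"dy":0.2,"dz":0,"fingers":2}]';python3 -m inch '[{"ax":0,"ay":0,"az":0,"dx":0,"dy":0,"dz":0,"fingers":2},{"ax":0,"ay":0,"az":0,"dx":0,"dy":0,"dz":0,"fingers":2},{"ax":0,"ay":0,"az":0,"dx":0,"dy":0,"dz":0,"fingers":2}]';python3 - <<'E'
from h import *
go(.5349,.0286,.1287,-64.7);o=get_obs();print(o['moment'],o['qvel'],o['tool_pos'])
w=snap('wrist','w18.png');crop(w,'w18h.png',320,190,75,8)
s=snap('side','s18.png');crop(s,'s18h.png',305,175,40,10)
t=snap('top','t18.png')
E
```

```text
clock: 23.6
tool_pos: [0.5355, 0.0286, 0.1287]
orientation: [-179.8, -0.1, -64.8]
force: [2.2, -0.1, 5.3]
opening: 0.016
clock: 23.98
tool_pos: [0.5354, 0.0286, 0.1287]
orientation: [-179.8, -0.1, -64.8]
force: [2.5, -0.8, 6.1]
opening: 0.0157
d [-0.2  0.5 -0. ] rv [-0.15 -0.05 -0.06] | yaw -64.8 n 0.008702904386753592 j [ 24.1  12.5 -24.7   0.1 -52.7   1.1]
[-0.27122088 -0.4352909   0.17345379] [ 0.10354826 -0.04723235  0.03945123  0.00073884  0.0174519   0.06217513] [0.5354425  0.02858354 0.1286642 ]
```

View pics/w18h.png

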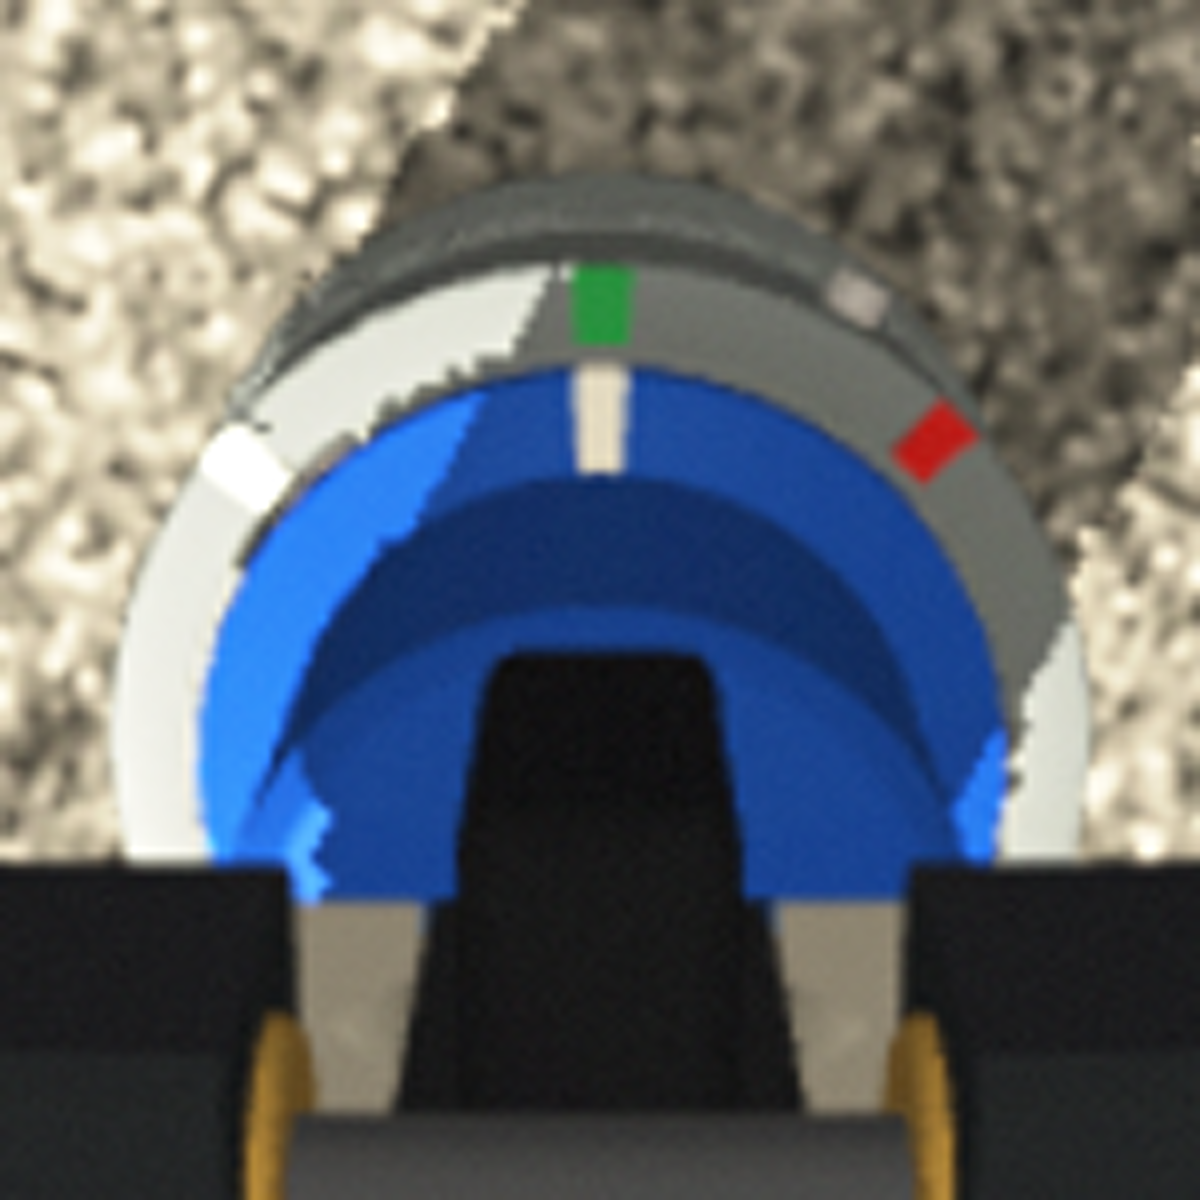

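View pics/s18h.png

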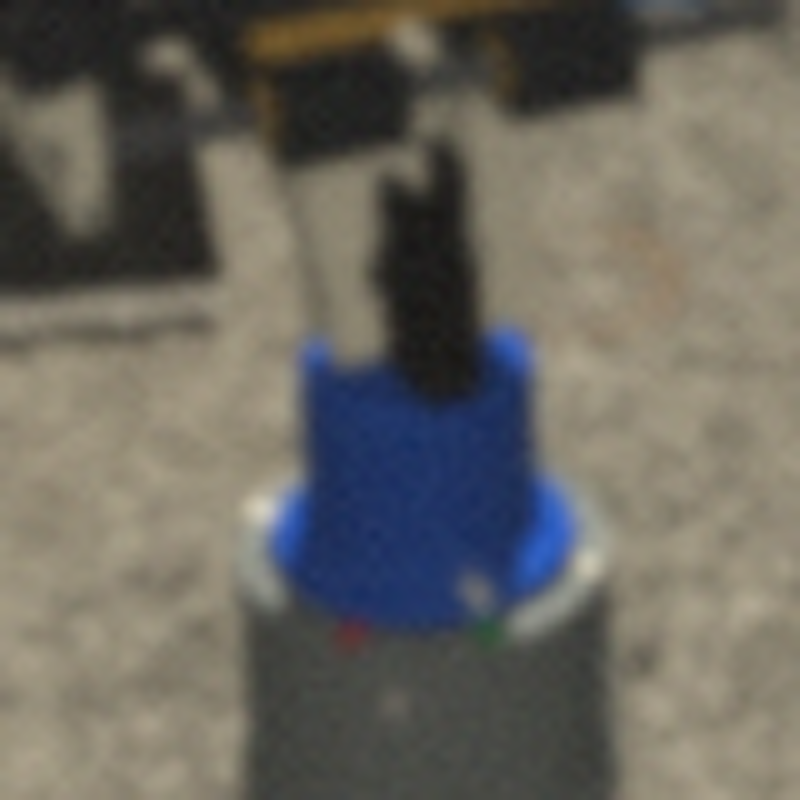

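View pics/t18.png

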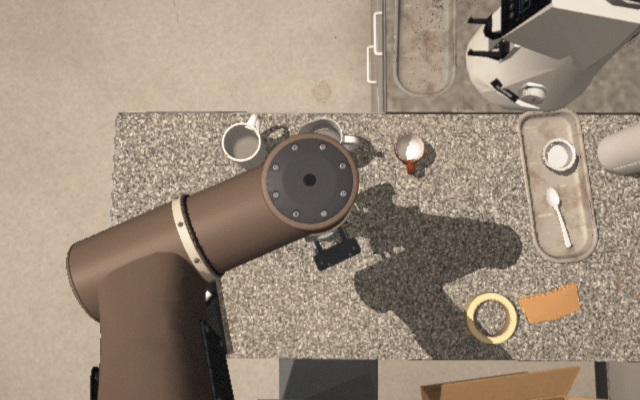

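```bash
python3 - <<'E'
from h import *
o=get_obs();print(o['orientation'],o['opening'],o['clock'])
print(close_job())
E
```

```text
[-1.79849133e+02 -5.33607439e-02 -6.47613168e+01] 0.01597091543590443 24.125
the job is handed in; nothing more can be done
None
```

I changed the filter and handed the job in at 24.1 s, with the gripper still holding the cap at the green vent marks. No verdict came back, so the result rests on my own checks below.

- **Cartridge:** I lowered it into the socket and let go. The side and wrist pictures after release showed it upright. Once the cap was on it was out of sight, so I did not check it again.
- **Cap:** It went through the slots without resistance. It stopped on the rim with the tool centre point at 128.7 mm, where I expected 128.9 mm, and it pushes down with about 6 N.
- **Turn:** I turned the cap 49° clockwise. The last wrist picture shows the white pointer in line with the green mark, and the tool yaw was -64.8° against a target of -64.7°. The wrist moment of about 0.17 Nm is close to the 0.2 Nm spring torque given for the green marks. The ring's angle itself cannot be read.
- **Grip and surroundings:** The fingers rest on the bar at 16.0 mm, and nothing was moving apart from sensor noise. The mug and espresso cup show unmoved in the last top picture. The arm half hides the jug there, and what shows of it has not moved.

None of these checks failed. The side camera put the housing about 2 mm away from where the top and wrist cameras saw it, which is within calibration. I used the wrist values.

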